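# Hang a clip bin from an S-hook in the groove of a drying rail

### The job

Take the S-hook with the orange tab off its rack, hook it over the bar of the drying rail and feel along the bar until the hook drops into the bar's groove; leave it hanging there. Then pick up the red clip bin, which has a black tongue to hold it by, hang it by its bail in the hook's lower curl, and let go. Be gentle: do not press hard on the bar or the hook, do not tip the bin, and leave the blue-tabbed hook and everything else on the bench undisturbed.

Things in the scene. Friction and masses are not known exactly. Their poses are not given: they have to be found in the camera images.
- rail: Fixed drying rail. Origin on the bench midway between its two grey posts (22 x 18 mm, 330 mm apart along y). Its bar runs along y; -x is the robot's side. Feet 110 mm long in x and a strip at x = +35 mm, all 12 mm high. The bar is stiff; pressing the hook on it with over 30 N fails.
- rail_bar (a point): Point on the bar's axis midway between the posts, 215 mm up (axes as rail). Round aluminium bar, 24 mm thick, running past the posts. It is clamped anywhere lengthwise, so its one groove (yellow edges, 16 mm wide, square walls, neck 12 mm thick, so 6 mm deep) lies anywhere within 50 mm of this point along y: NOT measured, to be felt or seen.
- hook: S-hook with orange tab, in its x-z plane, z up, 8 mm round wire, 0.12 kg; origin at its lowest point. Seen along x-z: upper curl's tip on the +x side; wire down on the -x side (x -22) to 70 mm up, slanting to x +16 at 32 mm up, lower curl with its tip on the -x side, 24 mm up. At the start it hangs by its upper curl on the rack's bar.
- hook_tab (a point): Centre of the hook's orange tab, the place to grip: 30 mm in x, 10 mm thick in y (pinch here), 42 mm high, 147 mm above the hook's lowest point and at x = +5 mm of it (axes as hook). The wire of the upper curl begins right under the tab.
- hook_curl (a point): Centre of the hook's upper curl, 47 mm under hook_tab (and 5 mm to -x): inner radius 18 mm, open downward, the tip's end 4 mm below this point. The bar must come in from +x under the tip, then the hook is lowered. On the plain bar this point hangs 6 mm below the bar's axis; in the groove 12 mm below.
- hook_seat (a point): Lowest inside point of the hook's lower curl (inner radius 12 mm, open upward), 92 mm under hook_curl, x = 0. The tip's end is 16 mm above it. The bail's axis rests 3 mm above it.
- bin_grip (a point): Where to grip the bin: on its black front tongue, an upright plate 10 mm thick in y (pinch here), 15 mm above and below this point, 20 mm past it to -x and 50 mm to +x. 25 mm above the bin's underside, 86 mm in front (-x) of the bail, 57 mm below the bail.
- bin_bail (a point): Middle of the top bar of the bin's rigid bail, a 6 mm wire arch in the bin's y-z plane, straight for 44 mm along y, legs 68 mm apart; 42 mm above the bin's rim. To hang: bring it from the rail's -x side, just over the lower curl's tip, then lower it into the curl.
- bin: Red open clip bin with clips in it, 64 mm in x, 70 mm in y, 40 mm high (82 mm to the bail), about 0.2 kg; origin at the centre of its underside, tongue to -x. Hangs about level from its bail. Over 20 N between bin and hook fails.
- spare: S-hook of the same shape with a blue tab, on the rack's other place: leave it. Origin at its lowest point.
- rack: Fixed hook rack, wooden foot 80 x 200 x 12 mm, origin at the centre of its underside. Two posts 138 mm high at y = +-90 mm carry a 16 mm steel bar along y at 128 mm, with black collars (22 mm) that keep the two hooks at y = +-45 mm. The hooks' x is the rack's x: lift a hook about 35 mm, then draw it to -x by 60 mm to clear the bar.
- tape: Bystander: roll of pale masking tape lying flat, 96 mm across, 25 mm high.
- can_grey: Bystander: plain grey spray can, 58 mm across, 170 mm high.
- can_red: Bystander: red spray can, 60 mm across, 190 mm high.
- wrench: Bystander: steel wrench lying flat.
- hammer: Bystander: hammer lying flat.
- sander: Bystander: green sanding block 110 x 60 x 35 mm.
- cup: Bystander: white plastic cup, 80 mm across, 90 mm high.
Not all that is in view belongs to the job. Leave any yellow look-alike of the hook alone.

How it is judged:
On the way, in this order (a step that is already met when the one before it is completed fails the run):
1. the orange-tabbed hook hangs upright in the groove of the bar, let go by the fingers (z of hook_curl in the frame of rail between 0.1975 and 0.206 m and x of hook_curl in the frame of rail between -0.012 and 0.012 m and angle between hook_curl's own z axis and vertical below 0.2 rad and contact force between the fingers and hook below 0.05 N), for 0.3 s.
2. the bin hangs by its bail in the hook's lower curl, the hook still in the groove (z of hook_curl in the frame of rail between 0.1975 and 0.206 m and x of hook_curl in the frame of rail between -0.012 and 0.012 m and angle between hook_curl's own z axis and vertical below 0.2 rad and z of bin_bail in the frame of hook_seat between -0.002 and 0.008 m and x of bin_bail in the frame of hook_seat between -0.009 and 0.009 m and y of bin_bail in the frame of hook_seat between -0.03 and 0.03 m and height (world z) of bin_bail above 0.095 m and angle between bin_bail's own z axis and vertical below 0.25 rad), for 0.3 s.
At the end, for the whole second after the job is handed in: The orange-tabbed hook hangs upright (0.2 rad) in the groove (curl centre 9 to 17.5 mm under the bar axis); the bail lies in its lower curl (-2 to 8 mm above the inside bottom, x within 9 mm, y 30 mm), bin level (0.25 rad), bail over 95 mm high; both let go, at rest (0.03 m/s) (all of step 2 and contact force between the fingers and hook below 0.05 N and contact force between the fingers and bin below 0.05 N and linear speed of each of bin, hook below 0.03 m/s); the robot touches nothing.
It fails at once if hook and rail pressed together with more than 30 N (contact force between hook and rail above 30 N).
It fails at once if bin and hook pressed together with more than 20 N (contact force between bin and hook above 20 N).
It fails at once if the bin tipped by more than 0.7 rad (angle between bin_bail's own z axis and vertical above 0.7 rad).
It fails at once if the blue-tabbed hook moved by more than 30 mm, or another bystander by more than 40 mm (distance of spare from where it was at the start of the episode above 0.03 m or distance of any of tape, can_grey, can_red, wrench, hammer, sander, cup from where it was at the start of the episode above 0.04 m).
It also fails if it takes over 72 s, if anything falls off the work surface, if the arm or the gripper's body presses on something with over 40 N, if the wrist force passes 120 N, or if a joint passes its speed limit or range.

### The arm

A 6-joint arm with a two-finger parallel gripper is mounted at the origin on the work surface. World frame = base frame: x ahead of the robot, y to its left, z up, the work surface at z = 0. Lengths are in m, angles in rad, forces in N, time in s.
With the tool pointing down it reaches from about 0.25 to 0.8 m from the base axis. Payload 8.5 kg.
Tool frame: the origin (TCP) lies midway between the tips of the shut fingers; the grasp point (between the pads) lies 19 mm behind it; z points along the fingers, x is the direction in which the jaws open and shut, and the axes are right-handed (so a half turn about z gives the same grasp; the last joint's range is limited). The gripper opens to 85 mm and grips with 20 to 120 N. Pads are 22 mm wide; open, the fingers measure 114 mm over their backs; the gripper's body (76 mm by 85 mm) begins 54 mm behind the grasp point. The pads swing forward as they close: fully open they stand 13 mm farther back than shut.
Start: joints at [-1.23, 0.238, -0.013, 1.319, 0, 1.571], TCP at [0.175, -0.495, 0.231] pointing down, gripper open.
Joint ranges: [-2.66, 2.66], [-1.03, 1.9], [-1.14, 1.46], [-1.82, 2.27], [-1.45, 1.34], [-3.14, 3.14]. Speed limits (rad/s): [2.22, 2.22, 2.79, 3.14, 3.14, 3.14].

### API

Orientations are given as a unit quaternion [x, y, z, w].
In Python, from cell import state, camera, calibration, job_done, search_frame, masks_of gives the robot as it stands. The module is installed in compiled form; this text tells all that it offers.
- The arm moves only by the shell command python3 -m jog 'ROWS' [FORCE]. ROWS is JSON, a list of rows, each an object with "slide": the shift along the tool's x, y, z in m, a list of three; "angular": the turn, a rotation vector about the tool's x, y, z in degrees, a list of three; "gripper": the closure, from -1 (fully open) to 1 (shut), so that 0 is half open. In form: [{"slide": [x, y, z], "angular": [rx, ry, rz], "gripper": gripper}, ...]. A call has exactly 10 rows; each row shifts and turns the commanded pose from where the row before left it, along the tool's axes as they then stand; what a row does not reach is not made up. A row lasts 1/12 s, in which the tool goes at most 41.7 mm and 7.16 degrees, less where a joint would pass 70% of its speed; a pose out of reach is approached as far as the arm can. A call with a gripper value outside its range is refused whole. The fingers move at their own pace and stop on an object; FORCE is the grip in N (left out, the last holds). Time passes only in rows, so rows that do not move let the fingers close, or fill a call up. It gives the time, the measured TCP pose, the force and the opening at its end, in the units of the state.
- state(): the state, without advancing time (a new reading comes with each control period).
- camera(name): name is "side" or "top"; returns (picture, depth): 384x512x3 uint8, red, green, blue; 384x512 float32, m along the optical axis (not along the pixel's ray), 0 where there is no reading.
- calibration(name): a dict with "intrinsics" (3x3 intrinsics, pixels), "origin" and "orientation" of the camera in the world. Camera axes: x right, y down, z forward; pixel columns grow to the right and rows downward; lengths in m; the calibration is good to about 2 mm. A picture is of the moment at which its call begins. calibration takes no time and is no camera call.
- job_done(): hands the job in, once; it reports no verdict.
Trained networks look in the newest picture that a camera, given by its name, has taken for a name from the list of things; names that differ only in an ending like _2 or _b are one class to them, and where a whole thing is asked for, a point or a joint stands for the part that bears it (a point fixed in the world has none). Each returns a list of dicts, best first, with "p" (0 to 1); they miss things now and then, are a little off and sometimes report something else, mostly with a low value. They report only what shows in the picture. A call takes as long as a camera call. They do not tell look-alikes from the thing itself.
- search_frame(camera, query): "bbox" ([centre column, centre row, width, height] in pixels, round what is visible of it).
- masks_of(camera, query): "pixels" (384x512 bool, what is visible of it) and "bbox" ([centre column, centre row, width, height] in pixels, round what is visible of it).
The state is a dict: "clock": time; "q": joint angles; "joint_velocities": joint speeds; "effort": joint torques, N m; "ee_pos": TCP position; "ee_rot": TCP orientation; "force": force on the tool from outside, world axes, zero at the start; "wrist_torque": the same for the moment, N m; "gripper_width": finger opening in m.
Only numpy, scipy, OpenCV 4.12 (cv2) and the standard library are available. Lean on these libraries where they do the work, as an engineer would, in place of code of your own. Each camera call takes 0.05 s, during which the arm holds its last target.

## Working session

There is one attempt and no reset: what is moved stays moved. The work goes in short steps, Python scripts to look and compute and a shell command to move; the robot and the scene stay as the last step left them, time stands still between calls to the robot, and variables do not carry over. Pictures are saved under pics/ and viewed, and the job is handed in when it is done.

```bash
mkdir -p pics; ls
cat > h.py <<'E'
import numpy as np, cv2
from scipy.spatial.transform import Rotation as R
from cell import state, camera, calibration, job_done, search_frame, masks_of
def snap(n,f):
    im,d=camera(n); cv2.imwrite('pics/'+f,im[:,:,::-1]); np.savez('/tmp/'+n+'.npz',im=im,d=d); return im,d
def w(n,u,v,z):
    c=calibration(n);K=np.array(c['intrinsics']);o=np.array(c['orientation']);
    M=R.from_quat(o).as_matrix() if o.size==4 else o.reshape(3,3)
    u=np.asarray(u,float);v=np.asarray(v,float);z=np.asarray(z,float)
    p=np.stack([(u-K[0,2])/K[0,0]*z,(v-K[1,2])/K[1,1]*z,z],-1)
    return p@M.T+np.array(c['origin'])
def proj(n,P):
    c=calibration(n);K=np.array(c['intrinsics']);o=np.array(c['orientation']);
    M=R.from_quat(o).as_matrix() if o.size==4 else o.reshape(3,3)
    p=(np.asarray(P)-np.array(c['origin']))@M
    return np.stack([p[...,0]/p[...,2]*K[0,0]+K[0,2],p[...,1]/p[...,2]*K[1,1]+K[1,2],p[...,2]],-1)
E
python3 - <<'E'
from h import *
print(state())
for n in ['side','top']:
    print(calibration(n)); im,d=snap(n,n+'0.png')
    for q in ['hook','hook_tab','bin','bin_grip','bin_bail','rail','rail_bar','rack','spare']:
        for r in search_frame(n,q)[:3]: print(n,q,round(r['p'],2),np.round(r['bbox'],0))
E
```

```text
pics
{'clock': 0.0, 'q': array([-1.23003326e+00,  2.38751657e-01, -1.42313471e-02,  1.31920954e+00,
        9.71030441e-06,  1.57082657e+00]), 'joint_velocities': array([-1.23376235e-03,  1.10295550e-03, -1.15360784e-03,  1.38462123e-03,
        9.43813879e-05, -8.75242582e-05]), 'effort': array([ 4.18205100e-04, -5.38778543e+01,  3.46442449e+01,  1.83391309e-02,
        1.21186481e-04,  9.96139875e-06]), 'ee_pos': array([ 0.17532437, -0.49442569,  0.23070183]), 'ee_rot': array([ 8.16754927e-01, -5.76984317e-01, -5.67394296e-04, -4.06745810e-04]), 'force': array([-0.24332339,  0.04283482, -0.68993299]), 'wrist_torque': array([-0.0345422 , -0.00631033,  0.0575616 ]), 'gripper_width': 0.08551882163017065}
{'intrinsics': array([[377.99974441,   0.        , 259.83851253],
       [  0.        , 377.99974441, 192.96392512],
       [  0.        ,   0.        ,   1.        ]]), 'origin': array([ 0.25965329, -1.15108545,  0.83996363]), 'orientation': array([ 0.86220511, -0.10413351,  0.06982963, -0.4907977 ])}
side hook 0.96 [257. 352.  66.  23.]
side hook 0.54 [247. 263.  16.  39.]
side hook
[... 472 characters left out ...]
46.04395968],
       [  0.        , 445.22529777, 196.11931252],
       [  0.        ,   0.        ,   1.        ]]), 'origin': array([ 0.27908676, -0.00236688,  1.51398994]), 'orientation': array([-0.67974174,  0.72633628, -0.07575777,  0.06817279])}
top hook 0.7 [405. 233.  10.  51.]
top hook 0.17 [243. 188. 145.  56.]
top hook_tab 0.5 [352. 229.  15.  18.]
top hook_tab 0.47 [405. 236.  20.  50.]
top bin 0.68 [157. 251.  23.  40.]
top bin_grip 0.91 [157. 253.  30.  45.]
top bin_bail 0.73 [158. 251.  25.  43.]
top rail 0.84 [244. 186. 146.  57.]
top rail_bar 0.91 [245. 187. 144.  53.]
top rack 0.72 [336. 232.  71.  34.]
top rack 0.69 [353. 230.  15.  19.]
top spare 0.3 [352. 230.  16.  18.]
```

View pics/side0.png

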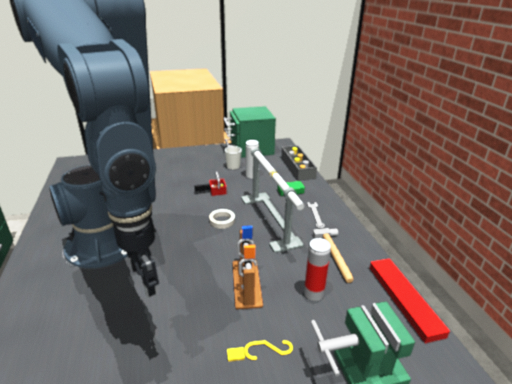

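View pics/top0.png

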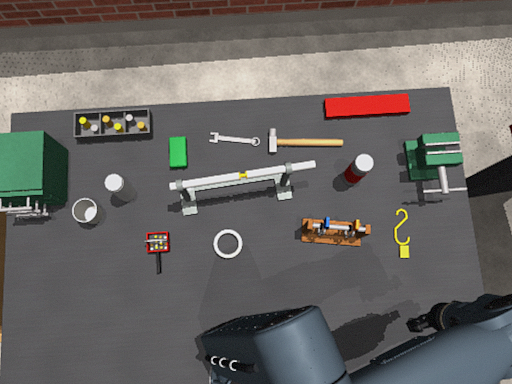

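Run:
```python
from h import *
s=cv2.imread('pics/side0.png'); cv2.imwrite('pics/sc.png',cv2.resize(s[160:320,180:340],None,fx=3.7,fy=3.7,interpolation=cv2.INTER_CUBIC))
t=cv2.imread('pics/top0.png'); cv2.imwrite('pics/tc.png',cv2.resize(t[140:280,120:420],None,fx=2.66,fy=2.66,interpolation=cv2.INTER_CUBIC))
```

```text
(no output)
```

View pics/sc.png

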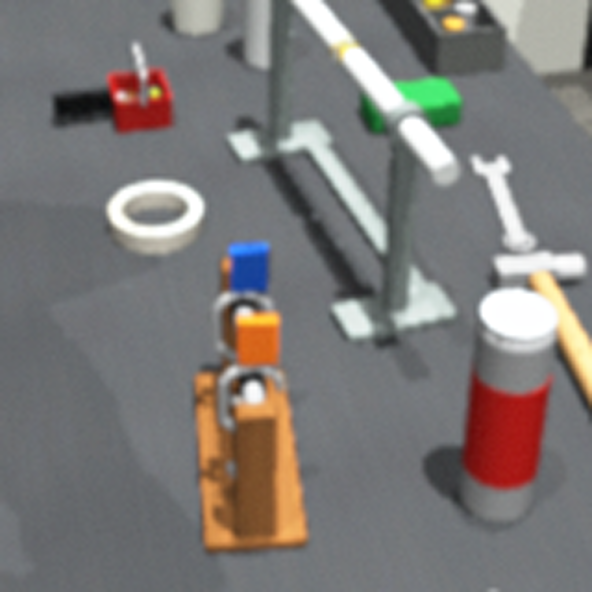

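View pics/tc.png

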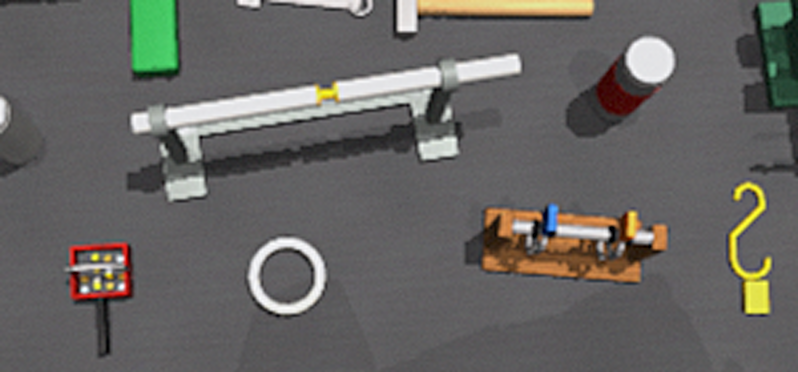

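The side picture shows the orange tab at about (249,252), the blue one behind it at (247,233) and the red bin at (218,186). The top picture shows the groove's yellow edges at about (243,175), the orange tab at (357,223) and the bin at (157,242). Next I measure their positions.

Run:
```python
from h import *
for n in ['side','top']:
    z=np.load('/tmp/'+n+'.npz');im=z['im'];d=z['d'];hsv=cv2.cvtColor(im,cv2.COLOR_RGB2HSV)
    box={'side':dict(orange=(235,235,262,265),blue=(238,222,256,244),groove=(265,165,282,180),red=(200,175,232,200)),
     'top':dict(orange=(350,214,364,232),blue=(320,214,334,232),groove=(236,168,250,182),red=(144,230,172,256))}[n]
    rng=dict(orange=((8,200,120),(16,255,255)),blue=((105,150,60),(130,255,255)),groove=((20,120,100),(35,255,255)),red=((0,180,80),(5,255,255)))
    for k,(a,b,c,e) in box.items():
        m=cv2.inRange(hsv,np.array(rng[k][0]),np.array(rng[k][1]));mm=np.zeros_like(m);mm[b:e,a:c]=m[b:e,a:c]
        v,u=np.nonzero((mm>0)&(d>0)); P=w(n,u,v,d[v,u])
        if len(u): print(n,k,len(u),'px',u.mean().round(1),v.mean().round(1),'med',np.median(P,0).round(4),'lo',np.percentile(P,5,0).round(3),'hi',np.percentile(P,95,0).round(3))
# bar fit & rack, top
z=np.load('/tmp/top.npz');d=z['d'];v,u=np.nonzero(d>0);P=w('top',u,v,d[v,u])
m=(P[:,2]>.215)&(P[:,2]<.235)&(u>165)&(u<322)&(v>155)&(v<192);B=P[m]
p=np.polyfit(B[:,1],B[:,0],1);print('bar x=a*y+b',p,'y range',B[:,1].min(),B[:,1].max(),'z',np.percentile(B[:,2],[50,95]),m.sum())
for k,(zl,zh,box) in dict(rackbar=(.125,.145,(300,215,375,240)),rackfoot=(.004,.022,(295,212,380,250)),tongue=(.02,.06,(150,250,165,275)),railposts=(.003,.02,(165,160,310,220))).items():
    m=(P[:,2]>zl)&(P[:,2]<zh)&(u>box[0])&(u<box[2])&(v>box[1])&(v<box[3]);B=P[m]
    if len(B)<8: print(k,len(B));continue
    r=cv2.minAreaRect((B[:,:2]*1000).astype(np.float32));c,vec=cv2.PCACompute(B[:,:2].astype(np.float32),None)[:2]
    print(k,len(B),r,'mean',c,vec[0],np.median(B[:,2]))
# bail
m=(P[:,2]>.07)&(P[:,2]<.1)&(u>142)&(u<174)&(v>225)&(v<260);print('bail',m.sum(),np.median(P[m],0),P[m].min(0),P[m].max(0))
```

```text
side orange 97 px 248.8 252.4 med [ 0.4449 -0.3551  0.1649] lo [ 0.433 -0.358  0.149] hi [ 0.456 -0.353  0.182]
side blue 112 px 246.9 231.6 med [ 0.4594 -0.2665  0.1724] lo [ 0.448 -0.27   0.151] hi [ 0.472 -0.263  0.189]
side groove 1 px 272.0 173.0 med [ 0.6071 -0.0138  0.2213] lo [ 0.607 -0.014  0.221] hi [ 0.607 -0.014  0.221]
side red 132 px 217.5 188.3 med [0.4461 0.2473 0.026 ] lo [0.419 0.241 0.008] hi [0.477 0.312 0.04 ]
top orange 7 px 355.1 225.9 med [ 0.441  -0.3493  0.1767] lo [ 0.432 -0.351  0.173] hi [ 0.452 -0.348  0.184]
top blue 33 px 326.7 222.0 med [ 0.4572 -0.2635  0.185 ] lo [ 0.446 -0.268  0.167] hi [ 0.473 -0.259  0.189]
top groove 40 px 242.5 174.5 med [ 0.612  -0.0205  0.2208] lo [ 0.604 -0.03  -0.001] hi [ 0.675 -0.008  0.229]
top red 101 px 157.8 242.0 med [0.4412 0.2714 0.0398] lo [0.417 0.24  0.019] hi [0.481 0.309 0.045]
bar x=a*y+b [-0.09406408  0.60744209] y range -0.23886151320554674 0.19858076971149546 z [0.22511289 0.231447  ] 1150
rackbar 368 ((443.4773254394531, -309.52569580078125), (195.17320251464844, 47.604190826416016), 85.05284881591797) mean [[ 0.44474855 -0.3085135 ]] [0.15055153 0.9886022 ] 0.13583785600531184
rackfoot 1032 ((449.09442138671875, -332.651611328125), (286.4707336425781, 123.65750885009766), 86.16612243652344) mean [[ 0.43969232 -0.31461096]] [0.08638831 0.9962616 ] 0.011181890502178105
tongue 102 ((384.22784423828125, 277.94268798828125), (43.43389892578125, 68.8458023071289), 87.6013412475586) mean [[0.38883954 0.2742192 ]] [0.99808466 0.06186328] 0.03900195066698775
railposts 2072 ((615.5975952148438, -0.009613037109375), (502.2322082519531, 208.09701538085938), 85.9817123413086) mean [[0.6065517  0.00099354]] [0.0138045  0.99990475] 0.006373124425820276
bail 39 [0.44890522 0.27421261 0.08247157] [0.44621177 0.24270557 0.07276497] [0.45229579 0.30753031 0.08802437]
```

Run:
```python
from h import *
z=np.load('/tmp/top.npz');im=z['im'];d=z['d'];hsv=cv2.cvtColor(im,cv2.COLOR_RGB2HSV)
c=calibration('top');H=c['origin'][2]
def atz(n,u,v,zz):
    a=w(n,u,v,np.ones_like(np.asarray(u,float)));o=np.array(calibration(n)['origin']);return o+(a-o)*((zz-o[2])/(a[...,2]-o[2]))[...,None]
m=cv2.inRange(hsv,np.array([20,100,80]),np.array([38,255,255]))
mm=np.zeros_like(m);mm[168:182,234:252]=m[168:182,234:252];v,u=np.nonzero(mm)
wt=hsv[v,u,1].astype(float);P=atz('top',u,v,.224)
print('groove top',(P*wt[:,None]).sum(0)/wt.sum(),P.min(0),P.max(0))
z2=np.load('/tmp/side.npz');h2=cv2.cvtColor(z2['im'],cv2.COLOR_RGB2HSV)
m=cv2.inRange(h2,np.array([18,70,80]),np.array([40,255,255]));mm=np.zeros_like(m);mm[165:182,262:285]=m[165:182,262:285];v,u=np.nonzero(mm)
print(len(u));P=atz('side',u,v,.220);print('groove side',P.mean(0),P.min(0),P.max(0))
# groove colums centre bar: 
# rack foot edges / yaw by orange-brown color
m=cv2.inRange(hsv,np.array([5,120,40]),np.array([18,255,255]));mm=np.zeros_like(m);mm[205:255,295:378]=m[205:255,295:378]
v,u=np.nonzero((mm>0)&(d>0));P=w('top',u,v,d[v,u]);k=P[:,2]<.025
print('foot',k.sum(),cv2.minAreaRect((P[k,:2]*1000).astype(np.float32)))
# feet of rail: pale
v,u=np.nonzero(d>0);P=w('top',u,v,d[v,u])
m=(P[:,2]>.21)&(P[:,2]<.24)&(u>165)&(u<322)&(v>155)&(v<192);B=P[m]
r=cv2.minAreaRect((B[:,:2]*1000).astype(np.float32));print('bar rect',r)
vx=cv2.fitLine(B[:,:2].astype(np.float32),cv2.DIST_HUBER,0,.01,.01).ravel();print('bar line',vx, 'yaw',np.degrees(np.arctan2(-vx[0]*np.sign(vx[1]),abs(vx[1]))))
# bin
hb=hsv[222:280,140:176];m=cv2.inRange(hsv,np.array([0,150,60]),np.array([6,255,255]))|cv2.inRange(hsv,np.array([172,150,60]),np.array([180,255,255]))
mm=np.zeros_like(m);mm[225:260,142:174]=m[225:260,142:174];v,u=np.nonzero(mm);P=atz('top',u,v,.04)
print('bin rim',cv2.minAreaRect((P[:,:2]*1000).astype(np.float32)))
v,u=np.nonzero(im.max(2)<30);k=(u>150)&(u<166)&(v>252)&(v<276);P=atz('top',u[k],v[k],.04)
print('tongue',k.sum(),cv2.minAreaRect((P[:,:2]*1000).astype(np.float32)),P.mean(0))
```

```text
groove top [ 0.61134392 -0.01895831  0.224     ] [ 0.5986303  -0.03002938  0.224     ] [ 0.62205641 -0.00776158  0.224     ]
10
groove side [ 0.60812957 -0.01151417  0.22      ] [ 0.60221477 -0.02607681  0.22      ] [ 0.61686439 -0.00329883  0.22      ]
foot 790 ((448.6163635253906, -308.5457458496094), (199.3080596923828, 82.39398193359375), 81.30599975585938)
bar rect ((610.9779052734375, -20.111724853515625), (38.90321731567383, 439.1927185058594), 5.659080505371094)
bar line [ 0.09456676 -0.9955185   0.6088767  -0.01765903] yaw 5.4263854
bin rim ((449.3797607421875, 274.64666748046875), (66.41080474853516, 75.32618713378906), 0.2811377942562103)
tongue 20 ((380.3476867675781, 268.7537536621094), (61.91623306274414, 2.981248140335083), 3.225290060043335) [0.38021201 0.26896355 0.04      ]
```

```bash
python3 -m jog '[{"slide":[0,0,-0.015],"angular":[0,0,-7],"gripper":-0.6},{"slide":[0,0,-0.015],"angular":[0,0,-7],"gripper":-0.2},{"slide":[0,0,-0.015],"angular":[0,0,-7],"gripper":0.1},{"slide":[0,0,-0.005],"angular":[0,0,-7],"gripper":0.1},{"slide":[0,0,0],"angular":[0,0,-7],"gripper":0.1},{"slide":[0,0,0],"angular":[0,0,-7],"gripper":0.1},{"slide":[0,0,0],"angular":[0,0,-7],"gripper":0.1},{"slide":[0,0,0],"angular":[0,0,-7],"gripper":0.1},{"slide":[0,0,0],"angular":[0,0,-7],"gripper":0.1},{"slide":[0,0,0],"angular":[0,0,-7],"gripper":0.1}]' 40; python3 -c "
from cell import *
print(state()['q'],state()['clock'])"
```

```text
clock: 1.83
ee_pos: [0.1755, -0.4948, 0.2813]
ee_rot: [1.0, -0.001, -0.0, -0.0]
force: [0.4, -0.2, 0.3]
gripper_width: 0.0385
[-1.23001049e+00  2.27072686e-01  9.87125274e-02  1.44250218e+00
  1.35247184e-05  3.43014692e-01] 1.8333
```

```bash
python3 -m jog '[{"slide":[0.034,-0.018,0],"angular":[0,0,0],"gripper":0.1},{"slide":[0.034,-0.018,0],"angular":[0,0,0],"gripper":0.1},{"slide":[0.034,-0.018,0],"angular":[0,0,0],"gripper":0.1},{"slide":[0.034,-0.018,0],"angular":[0,0,0],"gripper":0.1},{"slide":[0.034,-0.018,0],"angular":[0,0,0],"gripper":0.1},{"slide":[0.034,-0.018,0],"angular":[0,0,0],"gripper":0.1},{"slide":[0.034,-0.018,0],"angular":[0,0,0],"gripper":0.1},{"slide":[0.032,-0.018,0],"angular":[0,0,0],"gripper":0.1},{"slide":[0,0,0],"angular":[0,0,-7],"gripper":0.1},{"slide":[0,0,0],"angular":[0,0,-7],"gripper":0.1}]'
python3 -m jog '[{"slide":[0,0,0],"angular":[0,0,-7],"gripper":0.1},{"slide":[0,0,0],"angular":[0,0,-7],"gripper":0.1},{"slide":[0,0,0],"angular":[0,0,-7],"gripper":0.1},{"slide":[0,0,0],"angular":[0,0,-7],"gripper":0.1},{"slide":[0,0,0],"angular":[0,0,-7],"gripper":0.1},{"slide":[0,0,0],"angular":[0,0,-7],"gripper":0.1},{"slide":[0,0,0],"angular":[0,0,-7],"gripper":0.1},{"slide":[0,0,0],"angular":[0,0,-7],"gripper":0.1},{"slide":[0,0,0],"angular":[0,0,-7],"gripper":0.1},{"slide":[0,0,0],"angular":[0,0,-4],"gripper":0.1}]'
python3 - <<'E'
from h import *
s=state();print(s['q'],R.from_quat(s['ee_rot']).as_matrix().round(3),s['ee_pos'])
snap('top','top1.png');snap('side','side1.png')
s=cv2.imread('pics/side1.png'); cv2.imwrite('pics/sc1.png',cv2.resize(s[160:320,180:340],None,fx=3.7,fy=3.7,interpolation=cv2.INTER_CUBIC))
E
```

```text
clock: 2.67
ee_pos: [0.4486, -0.3515, 0.2807]
ee_rot: [0.993, 0.122, -0.0, -0.0]
force: [-0.3, 0.1, -0.6]
gripper_width: 0.0383
clock: 3.5
ee_pos: [0.4467, -0.353, 0.2812]
ee_rot: [0.761, 0.649, 0.0, -0.0]
force: [-0.3, 0.6, -0.7]
gripper_width: 0.0385
[-6.68838728e-01  3.06401654e-01  2.08069637e-01  1.47266945e+00
  8.61749522e-05 -5.10245575e-01] [[ 0.158  0.987 -0.   ]
 [ 0.987 -0.158  0.   ]
 [ 0.    -0.    -1.   ]] [ 0.44665779 -0.35298932  0.28122338]
```

View pics/sc1.png

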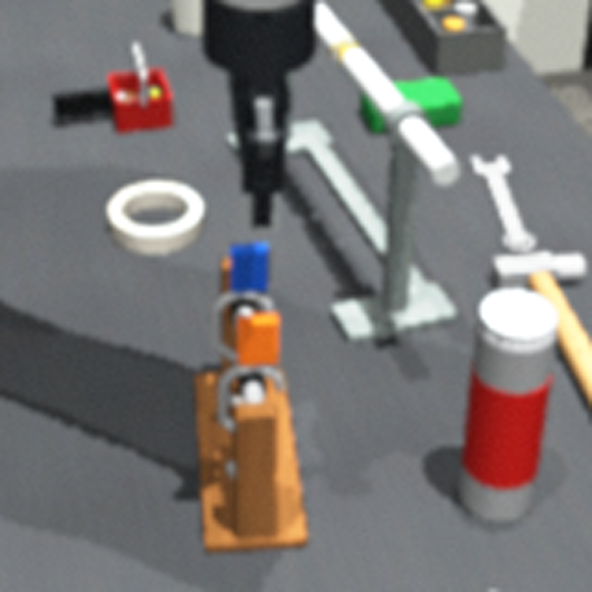

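```bash
python3 -m jog '[{"slide":[0.0017,-0.002,0.015],"angular":[0,0,0],"gripper":0.1},{"slide":[0,0,0.016],"angular":[0,0,0],"gripper":0.1},{"slide":[0,0,0.016],"angular":[0,0,0],"gripper":0.1},{"slide":[0,0,0.016],"angular":[0,0,0],"gripper":0.1},{"slide":[0,0,0.016],"angular":[0,0,0],"gripper":0.1},{"slide":[0,0,0.016],"angular":[0,0,0],"gripper":0.1},{"slide":[0,0,0.016],"angular":[0,0,0],"gripper":0.1},{"slide":[0,0,0.014],"angular":[0,0,0],"gripper":0.1},{"slide":[0,0,0.008],"angular":[0,0,0],"gripper":0.1},{"slide":[0,0,0],"angular":[0,0,0],"gripper":0.1}]' 40
python3 - <<'E'
from h import *
snap('side','side2.png')
s=cv2.imread('pics/side2.png'); cv2.imwrite('pics/sc2.png',cv2.resize(s[190:310,190:310],None,fx=5,fy=5,interpolation=cv2.INTER_CUBIC))
E
```

```text
clock: 4.43
ee_pos: [0.4442, -0.3504, 0.1466]
ee_rot: [0.764, 0.646, -0.0, -0.001]
force: [-0.3, 0.3, 0.3]
gripper_width: 0.0385
```

View pics/sc2.png

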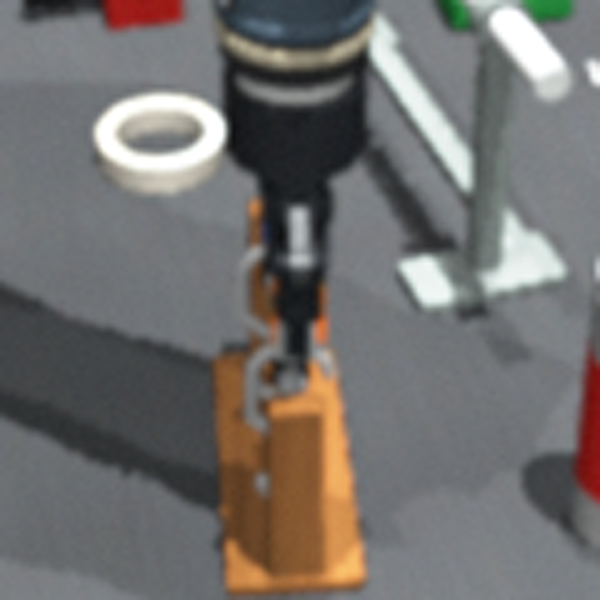

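```bash
python3 -m jog '[{"slide":[0,0,0],"angular":[0,0,0],"gripper":0.4},{"slide":[0,0,0],"angular":[0,0,0],"gripper":0.6},{"slide":[0,0,0],"angular":[0,0,0],"gripper":0.7},{"slide":[0,0,0],"angular":[0,0,0],"gripper":0.8},{"slide":[0,0,0],"angular":[0,0,0],"gripper":0.9},{"slide":[0,0,0],"angular":[0,0,0],"gripper":1},{"slide":[0,0,0],"angular":[0,0,0],"gripper":1},{"slide":[0,0,0],"angular":[0,0,0],"gripper":1},{"slide":[0,0,0],"angular":[0,0,0],"gripper":1},{"slide":[0,0,0],"angular":[0,0,0],"gripper":1}]' 40
python3 -c "
from cell import *
s=state();print(s['force'],s['gripper_width'])"
```

```text
clock: 5.32
ee_pos: [0.4454, -0.3513, 0.149]
ee_rot: [0.763, 0.646, 0.0, 0.001]
force: [0.2, -1.3, 5.6]
gripper_width: 0.0094
[ 0.20698427 -1.34799753  5.63106542] 0.009434241760080085
```

```bash
python3 -m jog '[{"slide":[0,0,-0.004],"angular":[0,0,0],"gripper":1},{"slide":[0,0,-0.005],"angular":[0,0,0],"gripper":1},{"slide":[0,0,-0.005],"angular":[0,0,0],"gripper":1},{"slide":[0,0,-0.005],"angular":[0,0,0],"gripper":1},{"slide":[0,0,-0.005],"angular":[0,0,0],"gripper":1},{"slide":[0,0,-0.005],"angular":[0,0,0],"gripper":1},{"slide":[0,0,-0.005],"angular":[0,0,0],"gripper":1},{"slide":[0,0,-0.002],"angular":[0,0,0],"gripper":1},{"slide":[0,0,0],"angular":[0,0,0],"gripper":1},{"slide":[0,0,0],"angular":[0,0,0],"gripper":1}]'
python3 - <<'E'
from h import *
print(state()['force'])
snap('side','side3.png')
s=cv2.imread('pics/side3.png'); cv2.imwrite('pics/sc3.png',cv2.resize(s[190:310,190:310],None,fx=5,fy=5,interpolation=cv2.INTER_CUBIC))
E
```

```text
clock: 6.15
ee_pos: [0.445, -0.351, 0.1843]
ee_rot: [0.763, 0.646, 0.0, 0.0]
force: [-0.4, -0.6, -0.5]
gripper_width: 0.0097
[-0.41334997 -0.62965449 -0.47113558]
```

View pics/sc3.png

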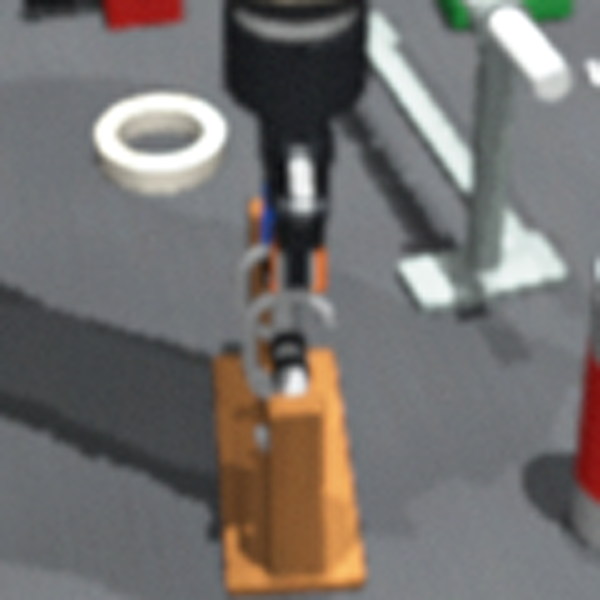

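```bash
python3 -m jog '[{"slide":[0,-0.008,0],"angular":[0,0,0],"gripper":1},{"slide":[0,-0.01,0],"angular":[0,0,0],"gripper":1},{"slide":[0,-0.01,0],"angular":[0,0,0],"gripper":1},{"slide":[0,-0.01,0],"angular":[0,0,0],"gripper":1},{"slide":[0,-0.01,0],"angular":[0,0,0],"gripper":1},{"slide":[0,-0.01,0],"angular":[0,0,0],"gripper":1},{"slide":[0,-0.01,0],"angular":[0,0,0],"gripper":1},{"slide":[0,0,-0.01],"angular":[0,0,0],"gripper":1},{"slide":[0,0,-0.02],"angular":[0,0,0],"gripper":1},{"slide":[0,0,-0.02],"angular":[0,0,0],"gripper":1}]'
python3 - <<'E'
from h import *
s=state();print(s['force'],s['ee_pos'],R.from_quat(s['ee_rot']).as_matrix().round(3))
snap('side','side4.png')
s=cv2.imread('pics/side4.png'); cv2.imwrite('pics/sc4.png',cv2.resize(s[190:310,190:310],None,fx=5,fy=5,interpolation=cv2.INTER_CUBIC))
E
```

```text
clock: 7.03
ee_pos: [0.3774, -0.3397, 0.2354]
ee_rot: [0.763, 0.646, 0.0, -0.0]
force: [1.3, 0.7, -0.8]
gripper_width: 0.0099
[ 1.25041813  0.67534517 -0.8375971 ] [ 0.3774278  -0.33965642  0.23537637] [[ 0.165  0.986 -0.   ]
 [ 0.986 -0.165  0.   ]
 [ 0.    -0.    -1.   ]]
```

View pics/sc4.png

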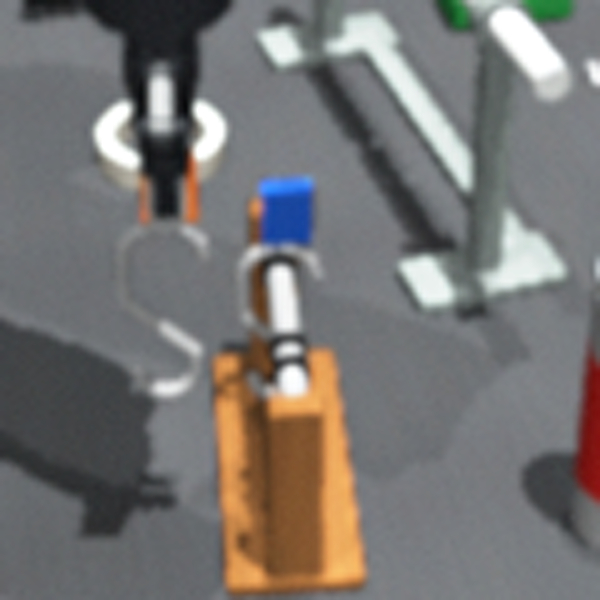

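```bash
python3 -m jog '[{"slide":[0,0,-0.03],"angular":[0,0,-2],"gripper":1},{"slide":[0,0,-0.035],"angular":[0,0,0],"gripper":1},{"slide":[0,0,-0.03],"angular":[0,0,0],"gripper":1},{"slide":[0,0,-0.015],"angular":[0,0,0],"gripper":1},{"slide":[0.02,0.005,0],"angular":[0,0,0],"gripper":1},{"slide":[0.03,0.008,0],"angular":[0,0,0],"gripper":1},{"slide":[0.035,0.01,0],"angular":[0,0,0],"gripper":1},{"slide":[0.035,0.01,0],"angular":[0,0,0],"gripper":1},{"slide":[0.035,0.01,0],"angular":[0,0,0],"gripper":1},{"slide":[0.035,0.01,0],"angular":[0,0,0],"gripper":1}]'
python3 - <<'E'
from h import *
s=state();M=R.from_quat(s['ee_rot']).as_matrix();print(s['force'],s['ee_pos'],s['q'],s['clock'])
print(M.round(3),M.T@(np.array([.542,-.0255,.33])-s['ee_pos']))
E
```

```text
clock: 7.92
ee_pos: [0.4556, -0.1568, 0.3452]
ee_rot: [0.752, 0.659, 0.0, 0.001]
force: [1.6, 0.1, -1.5]
gripper_width: 0.0095
[ 1.60185844  0.07624385 -1.53918873] [ 0.45560925 -0.15681052  0.34520458] [-3.31576002e-01  1.49674508e-01  1.61551471e-01  1.58130447e+00
  1.53166475e-04 -2.00680166e-01] 7.9167
[[ 0.131  0.991  0.001]
 [ 0.991 -0.131 -0.   ]
 [-0.     0.001 -1.   ]] [0.14146499 0.06849185 0.01528119]
```

```bash
python3 -m jog '[{"slide":[0.03,0.012,0],"angular":[0,0,0],"gripper":1},{"slide":[0.03,0.015,0],"angular":[0,0,0],"gripper":1},{"slide":[0.028,0.0145,0.005],"angular":[0,0,0],"gripper":1},{"slide":[0.026,0.014,0.005],"angular":[0,0,0],"gripper":1},{"slide":[0.02,0.01,0.005],"angular":[0,0,0],"gripper":1},{"slide":[0.0075,0.003,0],"angular":[0,0,-3],"gripper":1},{"slide":[0,0,0],"angular":[0,0,-5],"gripper":1},{"slide":[0,0,0],"angular":[0,0,-4.9],"gripper":1},{"slide":[0,0,0],"angular":[0,0,0],"gripper":1},{"slide":[0,0,0],"angular":[0,0,0],"gripper":1}]'
python3 - <<'E'
from h import *
s=state();M=R.from_quat(s['ee_rot']).as_matrix();print(s['force'],s['ee_pos'],s['clock'])
print(M.round(3))
snap('side','side5.png');snap('top','top5.png')
s=cv2.imread('pics/side5.png')[120:240,200:340];t=cv2.imread('pics/top5.png')[140:230,180:300]
a=cv2.resize(s,(560,480),interpolation=cv2.INTER_CUBIC);cv2.imwrite('pics/a5.png',a)
cv2.imwrite('pics/b5.png',cv2.resize(t,(720,540),interpolation=cv2.INTER_CUBIC))
E
```

```text
clock: 8.75
ee_pos: [0.5416, -0.0269, 0.3298]
ee_rot: [0.674, 0.739, 0.0, 0.0]
force: [-0.0, -0.4, -2.0]
gripper_width: 0.0095
[-0.00465653 -0.36085859 -2.0097571 ] [ 0.54159732 -0.02688673  0.32978815] 8.75
[[-0.092  0.996  0.001]
 [ 0.996  0.092  0.   ]
 [ 0.     0.001 -1.   ]]
```

View pics/a5.png

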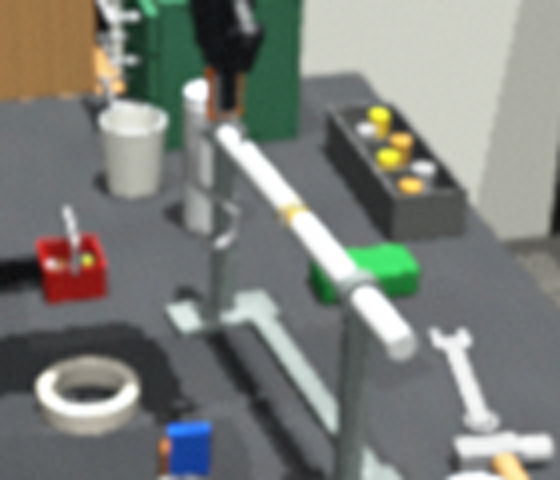

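View pics/b5.png

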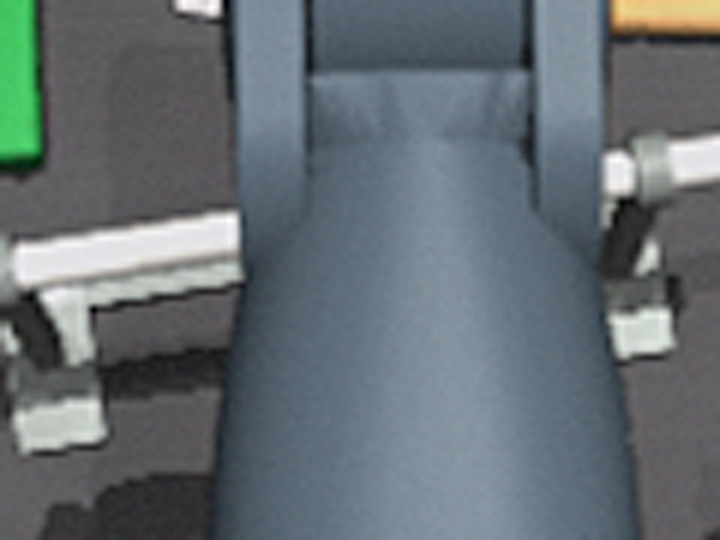

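Run:
```python
from h import *
z=np.load('/tmp/side.npz');im=z['im'];h=cv2.cvtColor(im,cv2.COLOR_RGB2HSV)
for v in range(168,180): print(v,[tuple(h[v,u,:2]) for u in range(267,280)] if 0 else ' '.join('%3d'%h[v,u,1] for u in range(264,284)))
for y in [-.03,-.025,-.02,-.015,-.01,-.005,0]:
    x=.612-.0945*(y+.019); print(y,proj('side',[x,y,.215])[:2].round(1),proj('side',[x,y,.227])[:2].round(1))
```

```text
168   9   2   4   1   1   1   1   0   1   9   6  11  13  17  20  22  18  16  18  17
169  14  11   3   4   2   1   1   1   2  13  24   7  15  15  16  18  11  15  18  16
170  16   9   6   3   5   1   5   9  18  27  24  19  12  13  20  15  16  16  11  16
171  15  13  11   6   6  14  37  51  65  62  42  53  58  15  16  13  16  14  16  14
172  17  13  11   7   4  36  68  78 104 110  79  72  62  28   6  11  16  12  16  13
173  15  15   9   7   9  45  54  84 139  94  22   6   3   4   8  13  11  16  14   9
174  13   9  11   9   2  32  29  77 119  38   1   1   0   3   9  11   9  14  11   9
175  13  15  11   9   2  15  14  56  76  12   2   1   1   0   3  11  10  13  14  16
176  13   9  11   9   9   4   4  35  38   9   2   1   1   1   0   3  12  13  18  17
177  13  13  13   7   9  11   9  13  16   4   3   1   0   1   1   0   4  10  14  15
178  17  15  13   9   7  13  16  14   9   4   4   2   1   1   1   1   0   5  12  16
179  13  15  15  13  11  13  15  18  18  14   5   4   2   1   0   1   0   1   5  10
-0.03 [274.8 176.5] [275.  173.5]
-0.025 [274.3 175.9] [274.4 172.8]
-0.02 [273.8 175.2] [273.9 172.2]
-0.015 [273.3 174.6] [273.4 171.6]
-0.01 [272.8 174. ] [272.9 171. ]
-0.005 [272.2 173.3] [272.4 170.3]
0 [271.7 172.7] [271.8 169.7]
```

```bash
python3 -m jog '[{"slide":[0,0,0.015],"angular":[0,0,0],"gripper":1},{"slide":[0,0,0.02],"angular":[0,0,0],"gripper":1},{"slide":[0,0,0.01],"angular":[0,0,0],"gripper":1},{"slide":[0.0014,0.01,0],"angular":[0,0,0],"gripper":1},{"slide":[0,0.015,0],"angular":[0,0,0],"gripper":1},{"slide":[0,0.015,0],"angular":[0,0,0],"gripper":1},{"slide":[0,0.015,0],"angular":[0,0,0],"gripper":1},{"slide":[0,0.012,0],"angular":[0,0,0],"gripper":1},{"slide":[0,0.009,0],"angular":[0,0,0],"gripper":1},{"slide":[0,0,0],"angular":[0,0,0],"gripper":1}]'
python3 - <<'E'
from h import *
s=state();M=R.from_quat(s['ee_rot']).as_matrix();print(s['force'],s['ee_pos'],s['clock'])
snap('side','side6.png')
s=cv2.imread('pics/side6.png')[130:220,230:320]
a=cv2.resize(s,(600,600),interpolation=cv2.INTER_CUBIC);cv2.imwrite('pics/a6.png',a)
E
```

```text
clock: 9.68
ee_pos: [0.6187, -0.0182, 0.284]
ee_rot: [0.673, 0.74, -0.0, -0.0]
force: [0.1, -0.9, -1.7]
gripper_width: 0.0097
[ 0.11942248 -0.91402434 -1.6541738 ] [ 0.61865668 -0.01819807  0.28397399] 9.6833
```

View pics/a6.png

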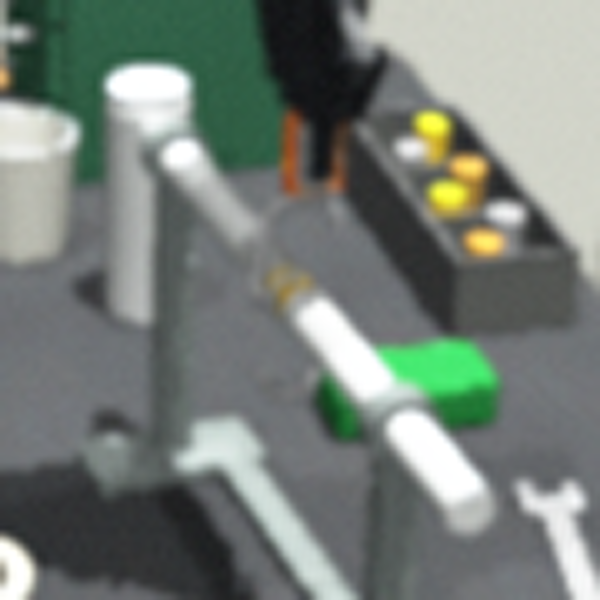

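```bash
python3 -m jog '[{"slide":[0,0,0.006],"angular":[0,0,0],"gripper":1},{"slide":[0,0,0.008],"angular":[0,0,0],"gripper":1},{"slide":[0,0,0.008],"angular":[0,0,0],"gripper":1},{"slide":[0,0,0.006],"angular":[0,0,0],"gripper":1},{"slide":[0,0,0.004],"angular":[0,0,0],"gripper":1},{"slide":[0,0,0.003],"angular":[0,0,0],"gripper":1},{"slide":[0,0,0.002],"angular":[0,0,0],"gripper":1},{"slide":[0,0,0.002],"angular":[0,0,0],"gripper":1},{"slide":[0,0,0.001],"angular":[0,0,0],"gripper":1},{"slide":[0,0,0],"angular":[0,0,0],"gripper":1}]' 
python3 -c "
from cell import *
s=state();print(s['force'],s['ee_pos'],s['wrist_torque'])"
```

```text
clock: 10.57
ee_pos: [0.617, -0.0183, 0.2442]
ee_rot: [0.673, 0.74, 0.0, -0.0]
force: [0.0, -0.8, -1.4]
gripper_width: 0.0097
[ 0.04742552 -0.77852938 -1.44234067] [ 0.61700134 -0.01833058  0.24424189] [ 0.04707154  0.0560246  -0.01081087]
```

```bash
python3 -m jog '[{"slide":[0,0,0.001],"angular":[0,0,0],"gripper":1},{"slide":[0,0,0.001],"angular":[0,0,0],"gripper":1},{"slide":[0,0,0.001],"angular":[0,0,0],"gripper":1},{"slide":[0,0,0.0005],"angular":[0,0,0],"gripper":1},{"slide":[0,0,0.0005],"angular":[0,0,0],"gripper":1},{"slide":[0,0,0.0005],"angular":[0,0,0],"gripper":1},{"slide":[0,0,0],"angular":[0,0,0],"gripper":1},{"slide":[0,0,0],"angular":[0,0,0],"gripper":1},{"slide":[0,0,0],"angular":[0,0,0],"gripper":1},{"slide":[0,0,0],"angular":[0,0,0],"gripper":1}]' 
python3 -c "
from cell import *
s=state();print(s['force'],s['ee_pos'],s['wrist_torque'])"
```

```text
clock: 11.4
ee_pos: [0.617, -0.0184, 0.2399]
ee_rot: [0.673, 0.74, 0.0, -0.0]
force: [0.4, -0.7, -2.1]
gripper_width: 0.0096
[ 0.3798974  -0.66356266 -2.12952607] [ 0.61701912 -0.01835809  0.23985638] [ 0.04278197 -0.0016023   0.00087739]
```

```bash
python3 -m jog '[{"slide":[0,0,0.0005],"angular":[0,0,0],"gripper":1},{"slide":[0,0,0.0005],"angular":[0,0,0],"gripper":1},{"slide":[0,0,0.0005],"angular":[0,0,0],"gripper":1},{"slide":[0,0,0.0005],"angular":[0,0,0],"gripper":1},{"slide":[0,0,0.0005],"angular":[0,0,0],"gripper":1},{"slide":[0,0,0],"angular":[0,0,0],"gripper":1},{"slide":[0,0,0],"angular":[0,0,0],"gripper":1},{"slide":[0,0,0],"angular":[0,0,0],"gripper":1},{"slide":[0,0,0],"angular":[0,0,0],"gripper":1},{"slide":[0,0,0],"angular":[0,0,0],"gripper":1}]' 
python3 -c "
from cell import *
s=state();print(s['force'],s['ee_pos'],s['wrist_torque'])"
```

```text
clock: 12.23
ee_pos: [0.617, -0.0183, 0.2374]
ee_rot: [0.673, 0.74, 0.0, 0.0]
force: [-0.2, 0.1, -1.5]
gripper_width: 0.0096
[-0.16431491  0.08134823 -1.52941358] [ 0.61702526 -0.0183436   0.23736006] [-0.00719412  0.01111879 -0.01412232]
```

```bash
python3 -m jog '[{"slide":[0,0,0.0005],"angular":[0,0,0],"gripper":1},{"slide":[0,0,0.0005],"angular":[0,0,0],"gripper":1},{"slide":[0,0,0.0005],"angular":[0,0,0],"gripper":1},{"slide":[0,0,0.0005],"angular":[0,0,0],"gripper":1},{"slide":[0,0,0],"angular":[0,0,0],"gripper":1},{"slide":[0,0,0],"angular":[0,0,0],"gripper":1},{"slide":[0,0,0],"angular":[0,0,0],"gripper":1},{"slide":[0,0,0],"angular":[0,0,0],"gripper":1},{"slide":[0,0,0],"angular":[0,0,0],"gripper":1},{"slide":[0,0,0],"angular":[0,0,0],"gripper":1}]'
python3 - <<'E'
from h import *
s=state();print(s['force'],s['ee_pos'],s['wrist_torque'])
snap('side','side7.png')
s=cv2.imread('pics/side7.png')[130:220,230:320]
a=cv2.resize(s,(600,600),interpolation=cv2.INTER_CUBIC);cv2.imwrite('pics/a7.png',a)
E
```

```text
clock: 13.07
ee_pos: [0.617, -0.0183, 0.2354]
ee_rot: [0.673, 0.74, 0.0, -0.0]
force: [-0.5, -0.8, -0.5]
gripper_width: 0.0101
[-0.49435484 -0.81479175 -0.48271569] [ 0.61701164 -0.01834572  0.23535551] [-0.01939638  0.02405145 -0.06028108]
```

View pics/a7.png

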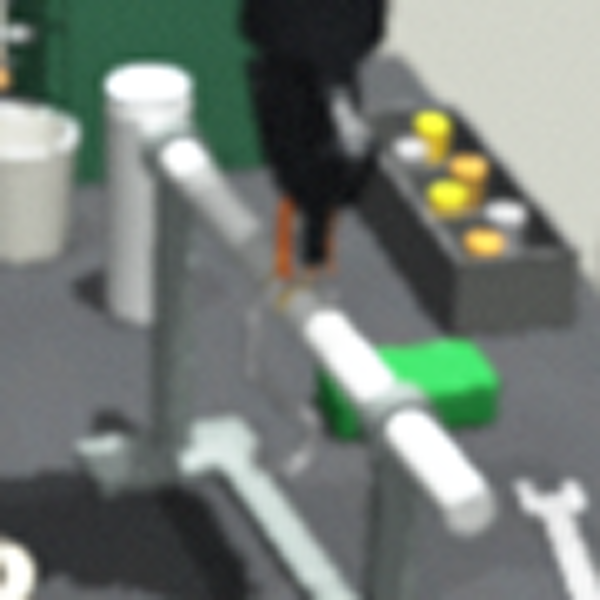

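```bash
python3 -m jog '[{"slide":[0,0,0.0005],"angular":[0,0,0],"gripper":1},{"slide":[0,0,0],"angular":[0,0,0],"gripper":1},{"slide":[0,0,0.0005],"angular":[0,0,0],"gripper":1},{"slide":[0,0,0],"angular":[0,0,0],"gripper":1},{"slide":[0,0,0.0005],"angular":[0,0,0],"gripper":1},{"slide":[0,0,0],"angular":[0,0,0],"gripper":1},{"slide":[0,0,0],"angular":[0,0,0],"gripper":1},{"slide":[0,0,0],"angular":[0,0,0],"gripper":1},{"slide":[0,0,0],"angular":[0,0,0],"gripper":1},{"slide":[0,0,0],"angular":[0,0,0],"gripper":1}]' 
python3 -c "
from cell import *
s=state();print(s['force'],s['ee_pos'],s['wrist_torque'])"
```

```text
clock: 13.95
ee_pos: [0.617, -0.0183, 0.234]
ee_rot: [0.673, 0.74, 0.0, 0.0]
force: [-0.5, -0.1, 2.8]
gripper_width: 0.0094
[-0.47903542 -0.13580761  2.76413389] [ 0.61703903 -0.01834415  0.23404144] [-0.00136239  0.17660303  0.0141664 ]
```

```bash
python3 -m jog '[{"slide":[0,0,0],"angular":[0,0,0],"gripper":0.7},{"slide":[0,0,0],"angular":[0,0,0],"gripper":0.5},{"slide":[0,0,0],"angular":[0,0,0],"gripper":0.3},{"slide":[0,0,0],"angular":[0,0,0],"gripper":0.2},{"slide":[0,0,0],"angular":[0,0,0],"gripper":0.2},{"slide":[0,0,0],"angular":[0,0,0],"gripper":0.2},{"slide":[0,0,-0.005],"angular":[0,0,0],"gripper":0.2},{"slide":[0,0,-0.01],"angular":[0,0,0],"gripper":0.2},{"slide":[0,0,-0.015],"angular":[0,0,0],"gripper":0.2},{"slide":[0,0,-0.03],"angular":[0,0,0],"gripper":0.2}]' 
python3 -m jog '[{"slide":[0,0,-0.03],"angular":[0,0,0],"gripper":0.2},{"slide":[0,0,-0.02],"angular":[0,0,0],"gripper":0.2},{"slide":[0,-0.03,0],"angular":[0,0,0],"gripper":0.2},{"slide":[0,-0.035,0],"angular":[0,0,0],"gripper":0.2},{"slide":[0.01,-0.038,0],"angular":[0,0,0],"gripper":0.2},{"slide":[0.02,-0.035,0],"angular":[0,0,0],"gripper":0.2},{"slide":[0.025,-0.03,0],"angular":[0,0,0],"gripper":0.2},{"slide":[0.03,-0.025,0],"angular":[0,0,0],"gripper":0.2},{"slide":[0.03,-0.02,0],"angular":[0,0,0],"gripper":0.2},{"slide":[0.03,-0.01,0],"angular":[0,0,0],"gripper":0.2}]'
python3 - <<'E'
from h import *
s=state();M=R.from_quat(s['ee_rot']).as_matrix();print(s['ee_pos'],s['q'],M.round(3))
snap('side','side8.png');snap('top','top8.png')
s=cv2.imread('pics/side8.png')[130:220,230:320]
cv2.imwrite('pics/a8.png',cv2.resize(s,(600,600),interpolation=cv2.INTER_CUBIC))
E
```

```text
clock: 14.78
ee_pos: [0.616, -0.0183, 0.2927]
ee_rot: [0.673, 0.74, -0.001, -0.002]
force: [1.7, -0.6, 0.5]
gripper_width: 0.0343
clock: 15.62
ee_pos: [0.3787, 0.1053, 0.3456]
ee_rot: [0.673, 0.739, 0.001, 0.001]
force: [2.3, 0.7, -0.0]
gripper_width: 0.034
[0.37873247 0.10531276 0.34558331] [ 2.71084974e-01 -7.29859041e-03 -1.05859221e-02  1.56526700e+00
  1.66260510e-04  1.77382919e-01] [[-0.094  0.996  0.002]
 [ 0.996  0.094  0.001]
 [ 0.001  0.002 -1.   ]]
```

View pics/a8.png

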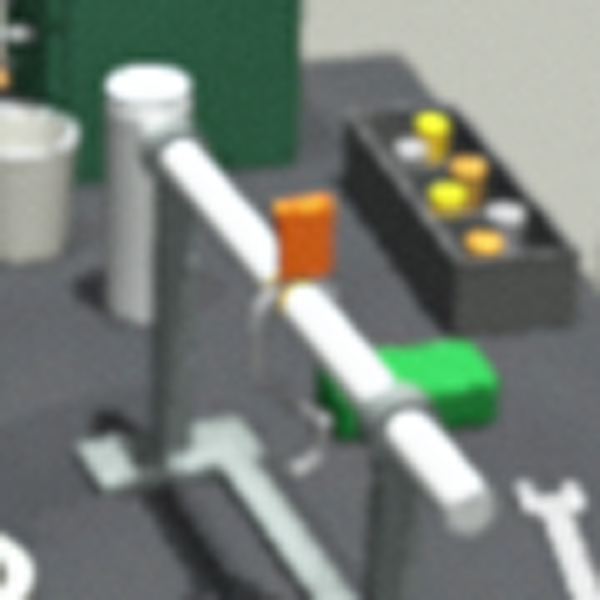

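View pics/top8.png

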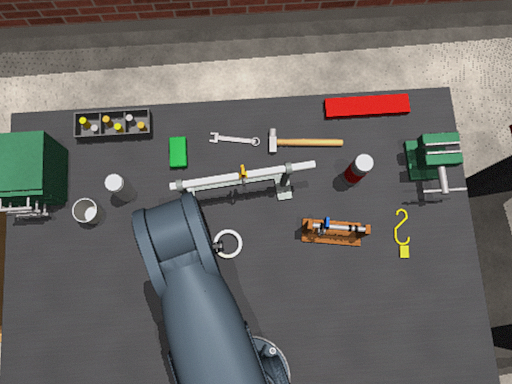

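Run:
```python
from h import *
for n,bx in [('side',(262,150,290,180)),('top',(235,160,250,185))]:
    z=np.load('/tmp/'+n+'.npz');im=z['im'];d=z['d'];hsv=cv2.cvtColor(im,cv2.COLOR_RGB2HSV)
    m=cv2.inRange(hsv,np.array([5,170,90]),np.array([17,255,255]));mm=np.zeros_like(m);a,b,c,e=bx;mm[b:e,a:c]=m[b:e,a:c]
    v,u=np.nonzero((mm>0)&(d>0));P=w(n,u,v,d[v,u]);P=P[P[:,2]>.2]
    print(n,len(P),np.median(P,0).round(4),np.percentile(P,3,0).round(4),np.percentile(P,97,0).round(4))
    g=(d>0);v,u=np.nonzero(g);P=w(n,u,v,d[v,u])
    # hook lower curl: points near x .57-.65,y -.04..0, z .09-.19
    k=(P[:,0]>.57)&(P[:,0]<.65)&(abs(P[:,1]+.019)<.015)&(P[:,2]>.085)&(P[:,2]<.2)
    print('wire',n,k.sum(),P[k].round(3)[:20])
```

```text
side 74 [ 0.6152 -0.0207  0.2546] [ 0.6034 -0.0247  0.2328] [ 0.6285 -0.0175  0.2732]
wire side 70 [[ 0.592 -0.019  0.197]
 [ 0.589 -0.017  0.193]
 [ 0.59  -0.025  0.197]
 [ 0.589 -0.018  0.189]
 [ 0.592 -0.018  0.189]
 [ 0.589 -0.017  0.185]
 [ 0.591 -0.022  0.187]
 [ 0.588 -0.02   0.182]
 [ 0.591 -0.022  0.183]
 [ 0.589 -0.019  0.178]
 [ 0.592 -0.019  0.177]
 [ 0.596 -0.018  0.176]
 [ 0.588 -0.022  0.175]
 [ 0.59  -0.025  0.177]
 [ 0.595 -0.021  0.174]
 [ 0.599 -0.021  0.173]
 [ 0.597 -0.015  0.166]
 [ 0.6   -0.02   0.169]
 [ 0.603 -0.021  0.169]
 [ 0.601 -0.017  0.163]]
  return _methods._mean(a, axis=axis, dtype=dtype,
  ret = um.true_divide(
Traceback (most recent call last):
IndexError: index -1 is out of bounds for axis 0 with size 0
```

Run:
```python
from h import *
z=np.load('/tmp/side.npz');im=z['im'];d=z['d'];hsv=cv2.cvtColor(im,cv2.COLOR_RGB2HSV)
v,u=np.nonzero(d>0);P=w('side',u,v,d[v,u])
for y0,y1 in [(-.2,-.1),(-.1,-.035),(0,.1)]:
    k=(abs(P[:,0]-(.612-.0945*(P[:,1]+.019)))<.02)&(P[:,1]>y0)&(P[:,1]<y1)&(P[:,2]>.18)&(P[:,2]<.26)
    # fit circle radius 12
    from scipy.optimize import least_squares
    Q=P[k];xr=Q[:,0]-(.612-.0945*(Q[:,1]+.019))
    r=least_squares(lambda p:np.hypot(xr-p[0],Q[:,2]-p[1])-.012,[0,.215],loss='soft_l1',f_scale=.002);print(y0,k.sum(),r.x,np.percentile(Q[:,2],95))
m=cv2.inRange(hsv,np.array([5,170,90]),np.array([17,255,255]));mm=np.zeros_like(m);mm[150:180,262:290]=m[150:180,262:290]
vv,uu=np.nonzero(mm);print('tab px',uu.min(),uu.max(),vv.min(),vv.max(),uu.mean(),vv.mean())
e=np.array([.9956,.094,0]);f=np.array([-.094,.9956,0])
for tz in (.250,.256):
  for yc in (-.0175,):
    c=np.array([.6165,yc,tz]);C=[c+a*.015*e-.005*f+b*.021*np.array([0,0,1]) for a in(-1,1) for b in(-1,1)]
    pr=proj('side',np.array(C));print(tz,pr[:,:2].round(1).tolist())
# zoom
cv2.imwrite('pics/z8.png',cv2.resize(cv2.imread('pics/side8.png')[150:200,260:300],(640,800),interpolation=cv2.INTER_CUBIC)[:600])
```

```text
-0.2 214 [-0.00123422  0.21736261] 0.23519761210618834
-0.1 80 [-7.63980003e-05  2.17781979e-01] 0.23070444737440482
0 89 [-0.00025057  0.21812802] 0.23154915228260184
tab px 272 279 160 171 275.2837837837838 165.25675675675674
0.25 [[271.5, 172.5], [271.9, 161.7], [279.4, 171.3], [280.0, 160.5]]
0.256 [[271.5, 171.0], [272.0, 160.1], [279.5, 169.8], [280.0, 159.0]]
```

View pics/z8.png

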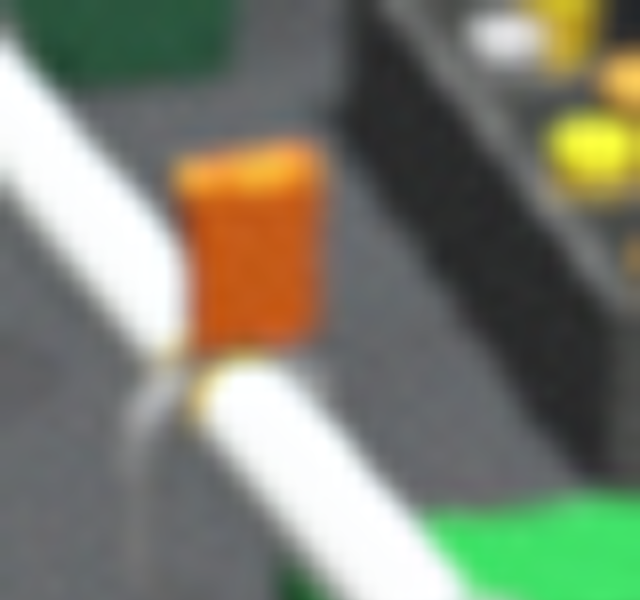

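Side picture crop z8: the hook's wire sits between the two yellow groove edges (about 272,173). Measured against the bar in the same camera, the tab is 35 mm above the axis, which means it is in the groove. On to the bin.

```bash
python3 -m jog '[{"slide":[0.02,0,0.01],"angular":[0,0,1.4],"gripper":0.1},{"slide":[0.024,0,0.025],"angular":[0,0,0],"gripper":0.1},{"slide":[0.024,0,0.03],"angular":[0,0,0],"gripper":0.1},{"slide":[0.024,0,0.03],"angular":[0,0,0],"gripper":0.1},{"slide":[0.024,0,0.03],"angular":[0,0,0],"gripper":0.1},{"slide":[0.024,0,0.03],"angular":[0,0,0],"gripper":0.1},{"slide":[0.0237,0,0.03],"angular":[0,0,0],"gripper":0.1},{"slide":[0,0,0.03],"angular":[0,0,0],"gripper":0.1},{"slide":[0,0,0.02],"angular":[0,0,0],"gripper":0.1},{"slide":[0,0,0.01],"angular":[0,0,0],"gripper":0.1}]'
python3 - <<'E'
from h import *
s=state();M=R.from_quat(s['ee_rot']).as_matrix();print(s['ee_pos'],s['q'],M.round(3),s['clock'])
snap('side','side9.png');snap('top','top9.png')
s=cv2.imread('pics/side9.png')[140:220,170:260]
cv2.imwrite('pics/a9.png',cv2.resize(s,(675,600),interpolation=cv2.INTER_CUBIC))
s=cv2.imread('pics/top9.png')[210:290,120:220]
cv2.imwrite('pics/b9.png',cv2.resize(s,(700,560),interpolation=cv2.INTER_CUBIC))
E
```

```text
clock: 16.55
ee_pos: [0.3688, 0.2677, 0.0967]
ee_rot: [0.682, 0.732, -0.002, -0.0]
force: [-0.2, -1.2, 0.6]
gripper_width: 0.0383
[0.36875817 0.26771713 0.09671405] [ 6.28059628e-01  2.13912754e-01 -4.12875339e-01  9.47086700e-01
 -1.46444241e-04  5.56958398e-01] [[-0.071  0.997 -0.002]
 [ 0.997  0.071 -0.002]
 [-0.002 -0.003 -1.   ]] 16.55
```

View pics/a9.png

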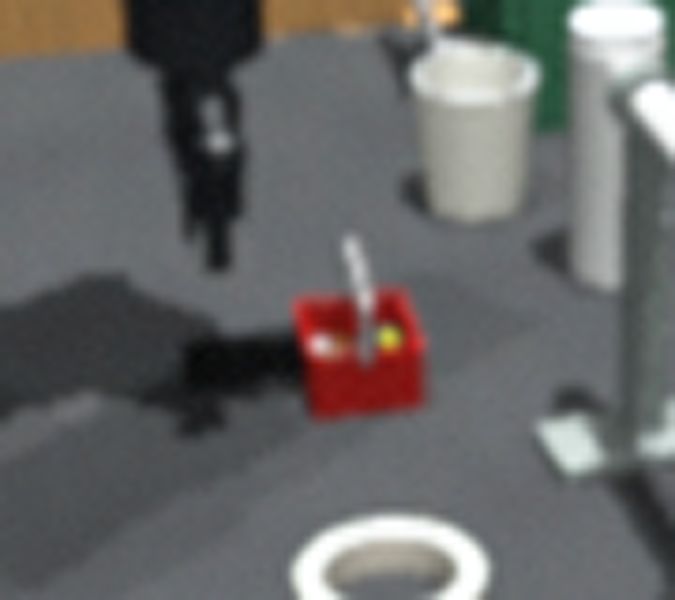

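View pics/b9.png

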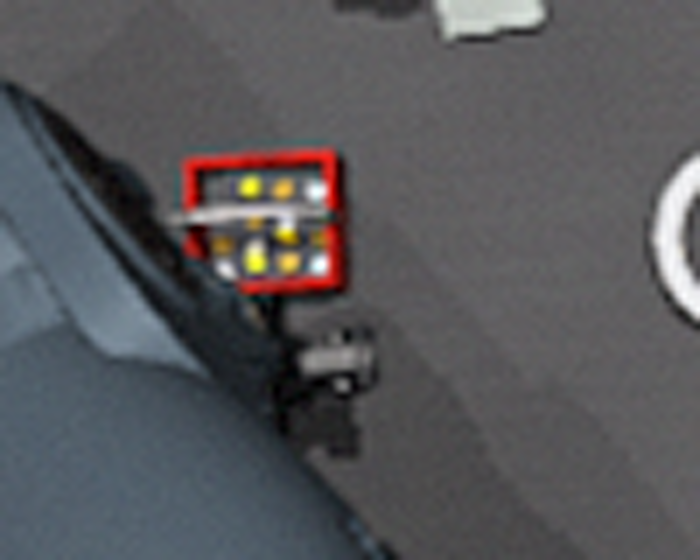

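```bash
python3 -m jog '[{"slide":[0,0,0.01],"angular":[0,0,0],"gripper":0.1},{"slide":[0,-0.002,0.012],"angular":[0,0,0],"gripper":0.1},{"slide":[0,0,0.012],"angular":[0,0,0],"gripper":0.1},{"slide":[0,0,0.012],"angular":[0,0,0],"gripper":0.1},{"slide":[0,0,0.012],"angular":[0,0,0],"gripper":0.1},{"slide":[0,0,0.01],"angular":[0,0,0],"gripper":0.1},{"slide":[0,0,0.008],"angular":[0,0,0],"gripper":0.1},{"slide":[0,0,0.006],"angular":[0,0,0],"gripper":0.1},{"slide":[0,0,0.003],"angular":[0,0,0],"gripper":0.1},{"slide":[0,0,0],"angular":[0,0,0],"gripper":0.1}]'
python3 - <<'E'
from h import *
s=state();M=R.from_quat(s['ee_rot']).as_matrix();print(s['force'])
snap('side','side10.png')
s=cv2.imread('pics/side10.png')[140:220,170:260]
cv2.imwrite('pics/a10.png',cv2.resize(s,(675,600),interpolation=cv2.INTER_CUBIC))
E
```

```text
clock: 17.48
ee_pos: [0.3675, 0.268, 0.0138]
ee_rot: [0.682, 0.731, -0.0, -0.0]
force: [0.2, 0.1, 0.9]
gripper_width: 0.0385
[0.23253226 0.08178002 0.89085096]
```

View pics/a10.png

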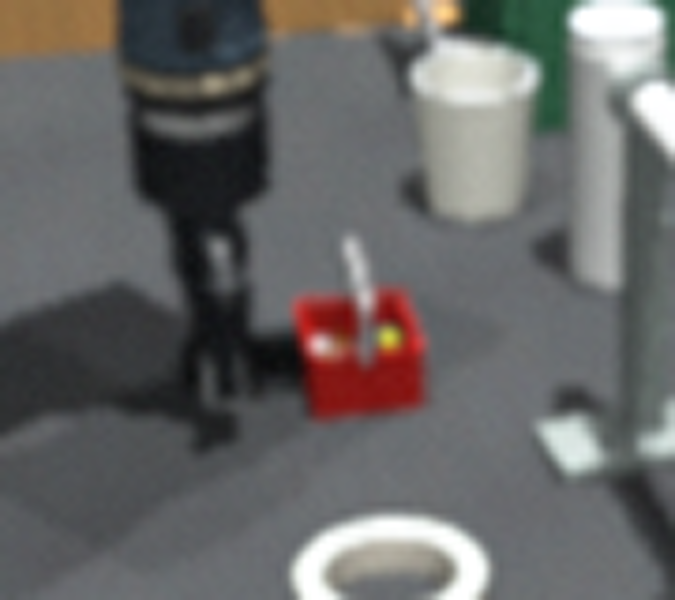

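```bash
python3 -m jog '[{"slide":[0,-0.003,0.003],"angular":[0,0,0],"gripper":0.1},{"slide":[0,0,0],"angular":[0,0,0],"gripper":0.3},{"slide":[0,0,0],"angular":[0,0,0],"gripper":0.45},{"slide":[0,0,0],"angular":[0,0,0],"gripper":0.6},{"slide":[0,0,0],"angular":[0,0,0],"gripper":0.7},{"slide":[0,0,0],"angular":[0,0,0],"gripper":0.8},{"slide":[0,0,0],"angular":[0,0,0],"gripper":1},{"slide":[0,0,0],"angular":[0,0,0],"gripper":1},{"slide":[0,0,0],"angular":[0,0,0],"gripper":1},{"slide":[0,0,0],"angular":[0,0,0],"gripper":1}]' 90
python3 - <<'E'
from h import *
s=state();M=R.from_quat(s['ee_rot']).as_matrix();print(s['force'],s['ee_pos'],M.round(3))
snap('side','side11.png');snap('top','top11.png')
z=np.load('/tmp/side.npz');d=z['d'];v,u=np.nonzero(d>0);P=w('side',u,v,d[v,u])
k=(P[:,2]>.055)&(P[:,2]<.1)&(P[:,0]>.435)&(P[:,0]<.47)&(P[:,1]>.22)&(P[:,1]<.32);print(k.sum(),P[k].round(3),u[k],v[k])
E
```

```text
clock: 18.37
ee_pos: [0.3644, 0.268, 0.011]
ee_rot: [0.682, 0.732, 0.0, -0.0]
force: [-0.7, 1.3, 4.6]
gripper_width: 0.0089
[-0.74581049  1.25085961  4.60607827] [0.36441894 0.26802034 0.01103378] [[-0.07   0.998  0.   ]
 [ 0.998  0.07   0.   ]
 [ 0.     0.    -1.   ]]
24 [[0.445 0.295 0.087]
 [0.448 0.287 0.09 ]
 [0.446 0.305 0.076]
 [0.448 0.286 0.086]
 [0.446 0.308 0.07 ]
 [0.447 0.279 0.085]
 [0.45  0.274 0.087]
 [0.445 0.303 0.068]
 [0.449 0.264 0.088]
 [0.446 0.312 0.059]
 [0.448 0.258 0.086]
 [0.452 0.254 0.088]
 [0.451 0.249 0.086]
 [0.45  0.246 0.083]
 [0.45  0.245 0.079]
 [0.453 0.24  0.081]
 [0.449 0.24  0.076]
 [0.453 0.242 0.075]
 [0.449 0.24  0.071]
 [0.453 0.238 0.072]
 [0.45  0.248 0.062]
 [0.453 0.241 0.066]
 [0.453 0.245 0.059]
 [0.453 0.242 0.056]] [215 216 215 216 215 216 217 215 217 215 217 218 218 218 218 219 218 219
 218 219 218 219 219 219] [172 172 173 173 174 174 174 175 175 176 176 176 177 178 179 179 180 180
 181 181 182 182 183 184]
```

```bash
python3 -m jog '[{"slide":[0,0,-0.003],"angular":[0,0,0],"gripper":1},{"slide":[0,0,-0.006],"angular":[0,0,0],"gripper":1},{"slide":[0,0,-0.009],"angular":[0,0,0],"gripper":1},{"slide":[0,0,-0.009],"angular":[0,0,0],"gripper":1},{"slide":[0,0,-0.009],"angular":[0,0,0],"gripper":1},{"slide":[0,0,-0.008],"angular":[0,0,0],"gripper":1},{"slide":[0,0,-0.006],"angular":[0,0,0],"gripper":1},{"slide":[0,0,-0.004],"angular":[0,0,0],"gripper":1},{"slide":[0,0,0],"angular":[0,0,0],"gripper":1},{"slide":[0,0,0],"angular":[0,0,0],"gripper":1}]'
python3 - <<'E'
from h import *
s=state();M=R.from_quat(s['ee_rot']).as_matrix();print(s['force'],s['ee_pos'],M.round(3),s['wrist_torque'])
snap('side','side12.png')
s=cv2.imread('pics/side12.png')[140:220,170:260]
cv2.imwrite('pics/a12.png',cv2.resize(s,(675,600),interpolation=cv2.INTER_CUBIC))
z=np.load('/tmp/side.npz');d=z['d'];v,u=np.nonzero(d>0);P=w('side',u,v,d[v,u])
k=(P[:,2]>.115)&(P[:,2]<.15)&(P[:,0]>.435)&(P[:,0]<.47)&(P[:,1]>.22)&(P[:,1]<.32);print(k.sum(),P[k].round(3)[::3])
E
```

```text
clock: 19.3
ee_pos: [0.3643, 0.2679, 0.065]
ee_rot: [0.682, 0.732, 0.0, -0.0]
force: [-0.7, 0.4, -2.1]
gripper_width: 0.0086
[-0.70853354  0.40582653 -2.12918552] [0.36431894 0.26786674 0.06495845] [[-0.07   0.998  0.   ]
 [ 0.998  0.07   0.   ]
 [ 0.     0.    -1.   ]] [-0.01904469  0.14718681 -0.03981163]
22 [[0.447 0.295 0.144]
 [0.445 0.309 0.128]
 [0.445 0.313 0.121]
 [0.452 0.272 0.14 ]
 [0.45  0.254 0.144]
 [0.449 0.254 0.135]
 [0.452 0.245 0.13 ]
 [0.451 0.242 0.118]]
```

View pics/a12.png

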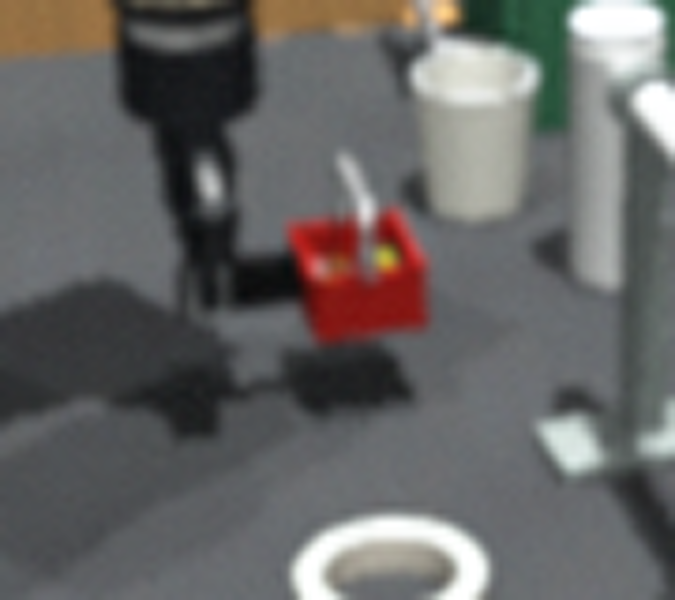

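```bash
python3 -m jog '[{"slide":[-0.01,-0.0007,0],"angular":[0,0,0],"gripper":1},{"slide":[-0.02,-0.0014,0],"angular":[0,0,0],"gripper":1},{"slide":[-0.028,-0.002,0],"angular":[0,0,0],"gripper":1},{"slide":[-0.032,-0.002,0],"angular":[0,0,0],"gripper":1},{"slide":[-0.032,-0.002,0],"angular":[0,0,0],"gripper":1},{"slide":[-0.032,-0.002,0],"angular":[0,0,0],"gripper":1},{"slide":[-0.032,-0.002,0],"angular":[0,0,0],"gripper":1},{"slide":[-0.032,-0.002,0],"angular":[0,0,0],"gripper":1},{"slide":[-0.028,-0.002,0],"angular":[0,0,0],"gripper":1},{"slide":[-0.02,-0.002,0],"angular":[0,0,0],"gripper":1}]'
python3 -m jog '[{"slide":[-0.014,0,0],"angular":[0,0,0],"gripper":1},{"slide":[-0.01,0,0],"angular":[0,0,-0.7],"gripper":1},{"slide":[-0.005,0.005,0],"angular":[0,0,-0.7],"gripper":1},{"slide":[0,0.01,0],"angular":[0,0,0],"gripper":1},{"slide":[0,0.015,0],"angular":[0,0,0],"gripper":1},{"slide":[0,0.015,0],"angular":[0,0,0],"gripper":1},{"slide":[0,0.01,0],"angular":[0,0,0],"gripper":1},{"slide":[0,0.005,0],"angular":[0,0,0],"gripper":1},{"slide":[0,0,0],"angular":[0,0,0],"gripper":1},{"slide":[0,0,0],"angular":[0,0,0],"gripper":1}]'
python3 - <<'E'
from h import *
s=state();M=R.from_quat(s['ee_rot']).as_matrix();print(s['force'],s['ee_pos'],M.round(3),s['wrist_torque'])
print(M.T@(np.array([.4527,-.0325,.065])-s['ee_pos']))
snap('side','side13.png')
s=cv2.imread('pics/side13.png')[140:230,190:310]
cv2.imwrite('pics/a13.png',cv2.resize(s,(780,585),interpolation=cv2.INTER_CUBIC))
E
```

```text
clock: 20.18
ee_pos: [0.3639, -0.0013, 0.0645]
ee_rot: [0.682, 0.731, -0.001, -0.0]
force: [0.1, -0.6, -2.1]
gripper_width: 0.0086
clock: 21.02
ee_pos: [0.4262, -0.0217, 0.0644]
ee_rot: [0.673, 0.74, -0.0, -0.001]
force: [0.1, 0.8, -1.7]
gripper_width: 0.0085
[ 0.1094465   0.83659497 -1.70541336] [ 0.42623558 -0.0217302   0.06444359] [[-0.095  0.995 -0.001]
 [ 0.995  0.095  0.   ]
 [ 0.    -0.001 -1.   ]] [0.02671189 0.2109079  0.00363791]
[-0.01324155  0.02531742 -0.00059422]
```

View pics/a13.png

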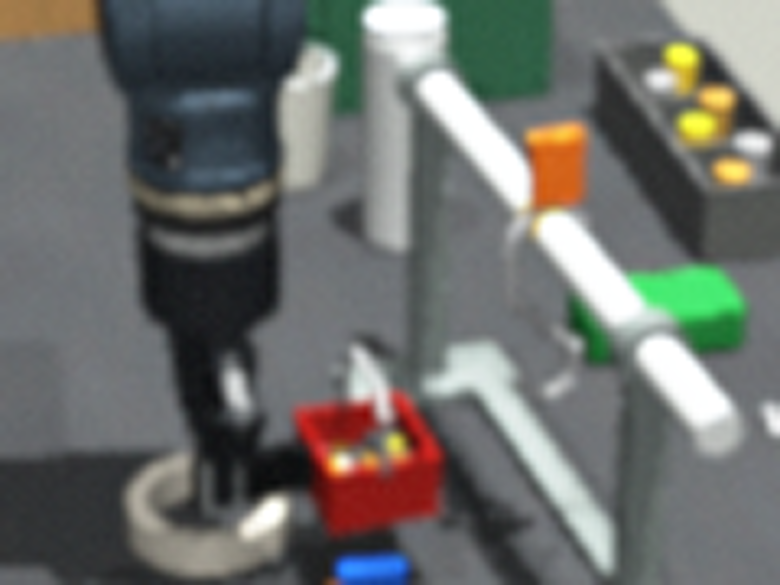

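```bash
python3 -m jog '[{"slide":[-0.004,0.005,0],"angular":[0,0,0],"gripper":1},{"slide":[-0.004,0.008,0],"angular":[0,0,0],"gripper":1},{"slide":[-0.004,0.01,0],"angular":[0,0,0],"gripper":1},{"slide":[-0.001,0.01,0],"angular":[0,0,0],"gripper":1},{"slide":[0,0.008,0],"angular":[0,0,0],"gripper":1},{"slide":[0,0.005,0],"angular":[0,0,0],"gripper":1},{"slide":[0,0,0],"angular":[0,0,0],"gripper":1},{"slide":[0,0,0],"angular":[0,0,0],"gripper":1},{"slide":[0,0,0],"angular":[0,0,0],"gripper":1},{"slide":[0,0,0],"angular":[0,0,0],"gripper":1}]'
python3 - <<'E'
from h import *
s=state();M=R.from_quat(s['ee_rot']).as_matrix();print(s['force'],s['ee_pos'])
snap('side','side14.png');snap('top','top14.png')
s=cv2.imread('pics/side14.png')[150:210,235:305]
cv2.imwrite('pics/a14.png',cv2.resize(s,(700,600),interpolation=cv2.INTER_CUBIC))
s=cv2.imread('pics/top14.png')[150:250,180:310]
cv2.imwrite('pics/b14.png',cv2.resize(s,(780,600),interpolation=cv2.INTER_CUBIC))
e=np.array([.9956,.094,0]);f=np.array([-.094,.9956,0])
z=np.load('/tmp/side.npz');d=z['d'];v,u=np.nonzero(d>0);P=w('side',u,v,d[v,u]);Q=P-np.array([.612,-.0185,0]);r=np.stack([Q@e,Q@f,P[:,2]],-1)*1000
k=(abs(r[:,1])<45)&(r[:,0]>-80)&(r[:,0]<35)&(r[:,2]>98)&(r[:,2]<200)
for a,b,c in zip(u[k],v[k],r[k].round(0)): print(a,b,c, end='; ')
E
```

```text
clock: 21.9
ee_pos: [0.4732, -0.0306, 0.0647]
ee_rot: [0.673, 0.74, -0.0, -0.0]
force: [-0.0, 0.4, -1.4]
gripper_width: 0.0084
[-0.00181813  0.43046601 -1.41551741] [ 0.4732062  -0.0305769   0.06471376]
267 180 [-24.   2. 198.]; 267 181 [-23.   4. 193.]; 268 181 [-21.  -1. 195.]; 267 182 [-26.  -4. 193.]; 268 182 [-22.  -2. 192.]; 267 183 [-24.   1. 186.]; 268 183 [-22.  -3. 188.]; 267 184 [-23.   2. 181.]; 268 184 [-20.   1. 182.]; 267 185 [-23.   2. 178.]; 268 185 [-20.   0. 178.]; 269 185 [-15.   4. 175.]; 267 186 [-24.   0. 174.]; 268 186 [-23.  -7. 178.]; 269 186 [-16.   1. 173.]; 270 186 [-12.   0. 172.]; 269 187 [-16.  -0. 169.]; 270 187 [-12.  -0. 168.]; 271 187 [-10.  -3. 170.]; 270 188 [-13.  -1. 165.]; 271 188 [-11.  -6. 167.]; 272 188 [ -3.   4. 160.]; 273 188 [  0.   1. 161.]; 271 189 [ -6.   5. 156.]; 272 189 [ -4.   2. 158.]; 273 189 [ -2.  -4. 160.]; 274 189 [  2.  -4. 160.]; 273 190 [ -1.  -3. 156.]; 274 190 [  2.  -4. 155.]; 275 190 [  8.   1. 152.]; 274 191 [  3.  -2. 150.]; 275 191 [  8.   0. 148.]; 276 191 [ 11.  -1. 148.]; 277 191 [ 16.   1. 146.]; 257 192 [-52.
[... 1496 characters left out ...]
56 200 [-52.  36. 100.]; 261 200 [-55. -26. 137.]; 262 200 [-51. -25. 135.]; 270 200 [-10.   2. 112.]; 271 200 [ -7.  -1. 113.]; 272 200 [ -3.  -0. 112.]; 273 200 [  1.  -2. 112.]; 274 200 [  5.  -2. 111.]; 275 200 [  8.  -3. 111.]; 261 201 [-55. -25. 132.]; 262 201 [-53. -29. 134.]; 261 202 [-56. -28. 130.]; 262 202 [-54. -32. 132.]; 262 203 [-55. -36. 131.]; 262 204 [-54. -33. 124.]; 262 205 [-54. -32. 120.]; 267 205 [-25. -10. 100.]; 262 206 [-54. -33. 116.]; 262 207 [-53. -31. 110.]; 261 208 [-55. -27. 104.]; 262 208 [-53. -31. 106.]; 261 209 [-56. -31. 102.]; 262 209 [-53. -31. 101.]; 261 210 [-57. -32.  98.]; 262 210 [-54. -34.  99.]; 263 210 [-50. -34.  98.]; 264 210 [-46. -34.  98.];
```

View pics/a14.png

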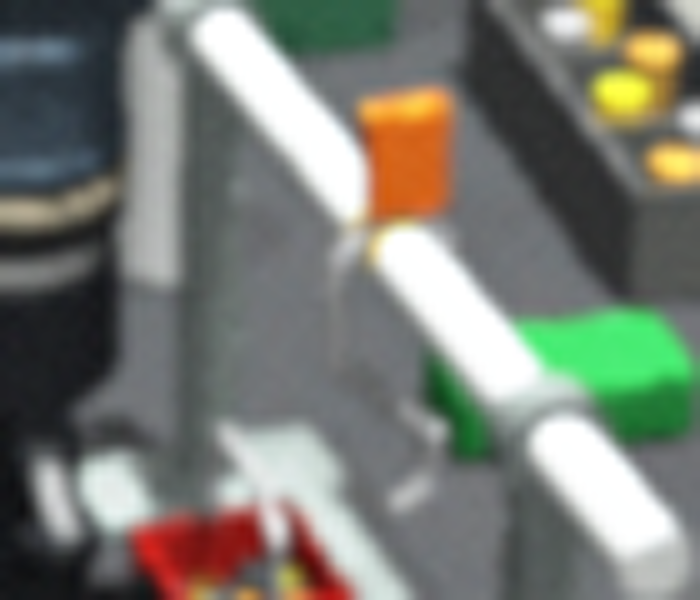

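View pics/b14.png

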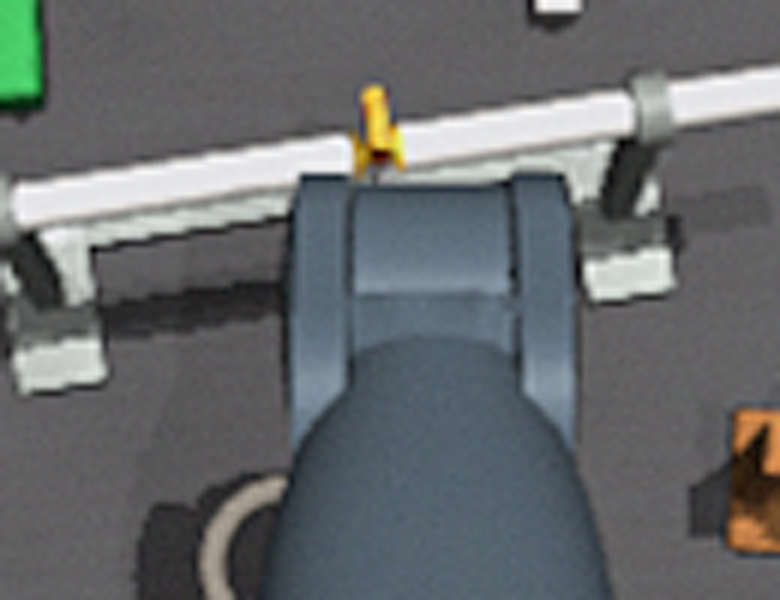

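Run:
```python
from h import *
e=np.array([.9956,.094,0]);f=np.array([-.094,.9956,0])
for n in ('top','side'):
    z=np.load('/tmp/'+n+'.npz');d=z['d'];im=z['im'];v,u=np.nonzero((d>0)&(im[:,:,2]>im[:,:,0].astype(int)+8));P=w(n,u,v,d[v,u]);Q=P-np.array([.612,-.0185,0]);r=np.stack([Q@e,Q@f,P[:,2]],-1)
    for a in np.arange(.12,.5,.03):
        k=(r[:,2]>a)&(r[:,2]<a+.03)&(r[:,0]>-.3)&(r[:,0]<.1)&(abs(r[:,1])<.15)
        if k.sum()>3: print(n,a.round(2),k.sum(),'xmax',np.percentile(r[k,0],98).round(3),'y',r[k,1].min().round(3),r[k,1].max().round(3))
```

```text
top 0.21 9 xmax 0.007 y -0.018 0.016
side 0.21 21 xmax 0.015 y -0.147 -0.106
side 0.27 112 xmax -0.11 y -0.04 0.003
side 0.3 160 xmax -0.109 y -0.041 0.001
side 0.33 205 xmax -0.107 y -0.048 -0.008
side 0.36 270 xmax -0.1 y -0.054 -0.026
side 0.39 280 xmax -0.105 y -0.054 -0.011
side 0.42 314 xmax -0.104 y -0.048 -0.015
side 0.45 194 xmax -0.101 y -0.054 -0.003
side 0.48 132 xmax -0.099 y -0.058 -0.031
```

```bash
python3 -m jog '[{"slide":[0,0.004,0],"angular":[0,0,0],"gripper":1},{"slide":[0,0.006,0],"angular":[0,0,0],"gripper":1},{"slide":[0,0.006,0],"angular":[0,0,0],"gripper":1},{"slide":[0,0.006,0],"angular":[0,0,0],"gripper":1},{"slide":[0,0.005,0],"angular":[0,0,0],"gripper":1},{"slide":[0,0.003,0],"angular":[0,0,0],"gripper":1},{"slide":[0,0,0],"angular":[0,0,0],"gripper":1},{"slide":[0,0,0],"angular":[0,0,0],"gripper":1},{"slide":[0,0,0],"angular":[0,0,0],"gripper":1},{"slide":[0,0,0],"angular":[0,0,0],"gripper":1}]'
cat > m.py <<'E'
from h import *
import sys
t=sys.argv[1]
s=state();print(s['force'].round(2),s['ee_pos'].round(4),s['wrist_torque'].round(3))
snap('side','side%s.png'%t)
S=cv2.imread('pics/side%s.png'%t)[150:210,235:305]
cv2.imwrite('pics/a%s.png'%t,cv2.resize(S,(700,600),interpolation=cv2.INTER_CUBIC))
e=np.array([.9956,.094,0]);f=np.array([-.094,.9956,0])
z=np.load('/tmp/side.npz');d=z['d'];im=z['im'];v,u=np.nonzero(d>0);P=w('side',u,v,d[v,u]);Q=P-np.array([.612,-.0185,0]);r=np.stack([Q@e,Q@f,P[:,2]],-1)*1000
def st(l,k):
    print(l,k.sum(), r[k].mean(0).round(1) if k.sum() else '', r[k][:,2].max().round(0) if k.sum() else '')
sat=cv2.cvtColor(im,cv2.COLOR_RGB2HSV)[v,u,1]<60
st('bail top +y',(r[:,1]>9)&(r[:,1]<22)&(r[:,2]>105)&(r[:,2]<160)&(abs(r[:,0])<60)&sat)
st('bail top -y',(r[:,1]<-9)&(r[:,1]>-22)&(r[:,2]>105)&(r[:,2]<160)&(abs(r[:,0])<60)&sat)
st('legs-',(r[:,1]<-27)&(r[:,1]>-42)&(r[:,2]>85)&(r[:,2]<150)&(abs(r[:,0])<60)&sat)
st('tip',(abs(r[:,1])<6)&(r[:,2]>118)&(r[:,2]<132)&(abs(r[:,0]+14)<6))
st('rwire',(abs(r[:,1])<6)&(r[:,2]>124)&(r[:,2]<140)&(abs(r[:,0]-18)<8))
st('upwire',(abs(r[:,1])<6)&(r[:,2]>176)&(r[:,2]<198)&(abs(r[:,0]+22)<8))
E
python3 m.py 15
```

```text
clock: 22.83
ee_pos: [0.5033, -0.0279, 0.0648]
ee_rot: [0.673, 0.74, -0.0, -0.0]
force: [0.5, 0.5, -2.4]
gripper_width: 0.0086
[ 0.48  0.53 -2.42] [ 0.5033 -0.0279  0.0648] [-0.023  0.144  0.042]
bail top +y 3 [-23.9  14.7 140. ] 142.0
bail top -y 5 [-23.4 -15.4 140.7] 144.0
legs- 14 [-23.6 -31.3 116.2] 136.0
tip 3 [ -9.8  -1.2 122.3] 126.0
rwire 6 [ 18.2   0.7 131. ] 137.0
upwire 11 [-21.8   0.  185.7] 196.0
```

View pics/a15.png

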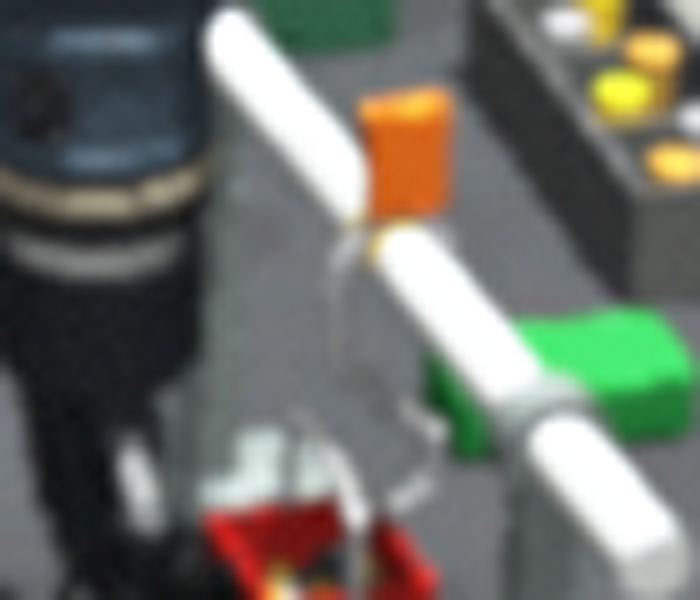

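```bash
python3 -m jog '[{"slide":[0,0.003,0],"angular":[0,0,0],"gripper":1},{"slide":[0,0.003,0],"angular":[0,0,0],"gripper":1},{"slide":[0,0.003,0],"angular":[0,0,0],"gripper":1},{"slide":[0,0.003,0],"angular":[0,0,0],"gripper":1},{"slide":[0,0.003,0],"angular":[0,0,0],"gripper":1},{"slide":[0,0.003,0],"angular":[0,0,0],"gripper":1},{"slide":[0,0.003,0],"angular":[0,0,0],"gripper":1},{"slide":[0,0.002,0],"angular":[0,0,0],"gripper":1},{"slide":[0,0,0],"angular":[0,0,0],"gripper":1},{"slide":[0,0,0],"angular":[0,0,0],"gripper":1}]'
python3 m.py 16
```

```text
clock: 23.72
ee_pos: [0.5265, -0.0257, 0.0647]
ee_rot: [0.673, 0.74, -0.0, -0.0]
force: [-0.8, 0.7, -1.7]
gripper_width: 0.0085
[-0.84  0.67 -1.69] [ 0.5265 -0.0257  0.0647] [ 0.01   0.209 -0.019]
bail top +y 4 [ -0.2  16.1 140.6] 143.0
bail top -y 4 [ -0.5 -17.  140.3] 142.0
legs- 15 [ -0.8 -32.1 113.2] 134.0
tip 7 [-12.7   0.7 123. ] 129.0
rwire 7 [ 17.3  -2.2 131.9] 139.0
upwire 10 [-2.210e+01 -1.000e-01  1.886e+02] 198.0
```

View pics/a16.png

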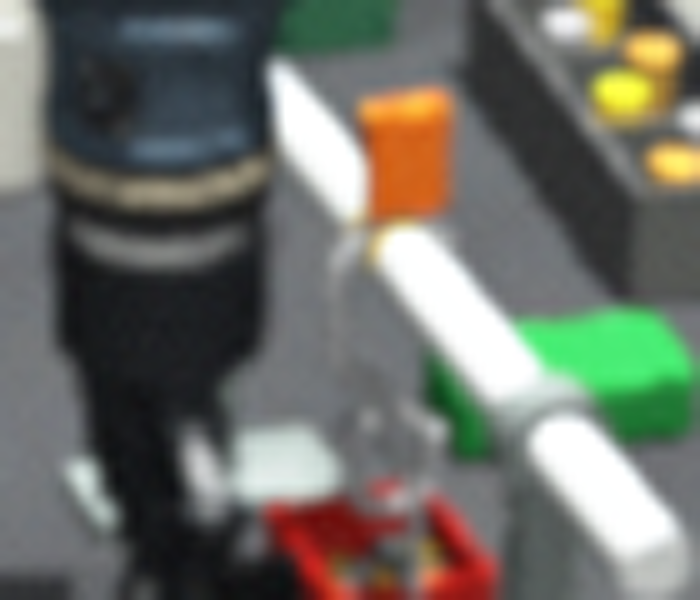

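```bash
python3 -m jog '[{"slide":[0,0,0.003],"angular":[0,0,0],"gripper":1},{"slide":[0,0.001,0.003],"angular":[0,0,0],"gripper":1},{"slide":[0,0,0.003],"angular":[0,0,0],"gripper":1},{"slide":[0,0,0.003],"angular":[0,0,0],"gripper":1},{"slide":[0,0,0.003],"angular":[0,0,0],"gripper":1},{"slide":[0,0,0.002],"angular":[0,0,0],"gripper":1},{"slide":[0,0,0.001],"angular":[0,0,0],"gripper":1},{"slide":[0,0,0],"angular":[0,0,0],"gripper":1},{"slide":[0,0,0],"angular":[0,0,0],"gripper":1},{"slide":[0,0,0],"angular":[0,0,0],"gripper":1}]'
python3 m.py 17
```

```text
clock: 24.6
ee_pos: [0.5277, -0.0256, 0.0469]
ee_rot: [0.673, 0.74, 0.0, 0.0]
force: [-0.1, -0.1, -1.3]
gripper_width: 0.0085
[-0.13 -0.08 -1.32] [ 0.5277 -0.0256  0.0469] [-0.035  0.192 -0.025]
bail top +y 2 [  2.1  17.6 122.2] 123.0
bail top -y 7 [  2.1 -16.3 118.5] 123.0
legs- 10 [  0.9 -30.6  98.6] 114.0
tip 6 [-13.6  -0.6 124.9] 131.0
rwire 7 [ 18.5  -0.6 132.6] 138.0
upwire 11 [-21.8   0.2 185.6] 195.0
```

```bash
python3 -m jog '[{"slide":[0,0,0.001],"angular":[0,0,0],"gripper":1},{"slide":[0,0,0.001],"angular":[0,0,0],"gripper":1},{"slide":[0,0,0.0005],"angular":[0,0,0],"gripper":1},{"slide":[0,0,0.0005],"angular":[0,0,0],"gripper":1},{"slide":[0,0,0],"angular":[0,0,0],"gripper":1},{"slide":[0,0,0],"angular":[0,0,0],"gripper":1},{"slide":[0,0,0],"angular":[0,0,0],"gripper":1},{"slide":[0,0,0],"angular":[0,0,0],"gripper":1},{"slide":[0,0,0],"angular":[0,0,0],"gripper":1},{"slide":[0,0,0],"angular":[0,0,0],"gripper":1}]'
python3 m.py 18
```

```text
clock: 25.48
ee_pos: [0.5276, -0.0256, 0.0438]
ee_rot: [0.673, 0.74, 0.0, -0.0]
force: [-0.2, -0.3, -1.7]
gripper_width: 0.0088
[-0.16 -0.29 -1.67] [ 0.5276 -0.0256  0.0438] [ 0.     0.136 -0.05 ]
bail top +y 5 [  0.2  13.5 119.7] 123.0
bail top -y 5 [ -0.  -15.2 118.4] 121.0
legs- 9 [  0.3 -32.   97.6] 110.0
tip 7 [-12.7  -2.1 124.6] 131.0
rwire 8 [ 17.5  -2.3 132.8] 139.0
upwire 10 [-21.9   0.2 185.5] 196.0
```

```bash
python3 -m jog '[{"slide":[0,0,0.0005],"angular":[0,0,0],"gripper":1},{"slide":[0,0,0],"angular":[0,0,0],"gripper":1},{"slide":[0,0,0.0005],"angular":[0,0,0],"gripper":1},{"slide":[0,0,0],"angular":[0,0,0],"gripper":1},{"slide":[0,0,0],"angular":[0,0,0],"gripper":1},{"slide":[0,0,0],"angular":[0,0,0],"gripper":1},{"slide":[0,0,0],"angular":[0,0,0],"gripper":1},{"slide":[0,0,0],"angular":[0,0,0],"gripper":1},{"slide":[0,0,0],"angular":[0,0,0],"gripper":1},{"slide":[0,0,0],"angular":[0,0,0],"gripper":1}]'
python3 m.py 19
```

```text
clock: 26.37
ee_pos: [0.5276, -0.0256, 0.0429]
ee_rot: [0.673, 0.74, 0.0, 0.0]
force: [-0.5, 0.4, 3.3]
gripper_width: 0.0082
[-0.52  0.4   3.26] [ 0.5276 -0.0256  0.0429] [ 0.047 -0.271  0.023]
bail top +y 4 [ -1.1  14.3 120.4] 123.0
bail top -y 4 [-1.000e-01 -1.810e+01  1.197e+02] 123.0
legs- 8 [  0.1 -32.4  96. ] 106.0
tip 5 [-1.320e+01 -1.000e-01  1.258e+02] 130.0
rwire 7 [ 17.9  -0.7 132.2] 138.0
upwire 10 [-23.   -1.6 187.5] 196.0
```

```bash
python3 -m jog '[{"slide":[0,0,0],"angular":[0,0,0],"gripper":0.75},{"slide":[0,0,0],"angular":[0,0,0],"gripper":0.6},{"slide":[0,0,0],"angular":[0,0,0],"gripper":0.4},{"slide":[0,0,0],"angular":[0,0,0],"gripper":0.2},{"slide":[0,0,0],"angular":[0,0,0],"gripper":0},{"slide":[0,0,0],"angular":[0,0,0],"gripper":-0.2},{"slide":[0,0,0],"angular":[0,0,0],"gripper":-0.2},{"slide":[0,0,0],"angular":[0,0,0],"gripper":-0.2},{"slide":[0,0,0],"angular":[0,0,0],"gripper":-0.2},{"slide":[0,0,0],"angular":[0,0,0],"gripper":-0.2}]' 20
python3 m.py 20
```

```text
clock: 27.25
ee_pos: [0.5275, -0.0256, 0.0428]
ee_rot: [0.673, 0.74, 0.0, -0.0]
force: [0.4, -0.7, 0.4]
gripper_width: 0.0515
[ 0.42 -0.67  0.36] [ 0.5275 -0.0256  0.0428] [-0.033  0.022  0.075]
bail top +y 3 [ -0.2  13.3 119.4] 122.0
bail top -y 3 [  1.5 -16.  118.8] 121.0
legs- 7 [  1.2 -32.8 102.1] 113.0
tip 7 [-13.1  -0.4 123.7] 129.0
rwire 8 [ 18.   -1.2 132.1] 138.0
upwire 10 [-22.3  -0.9 186.2] 196.0
```

View pics/side20.png

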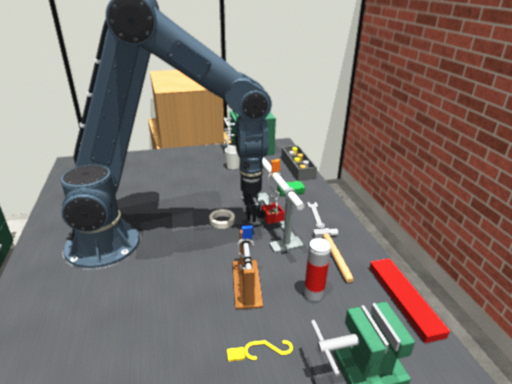

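The side picture shows the bin (273,213) hanging in the hook with the fingers open. I back out along the tongue.

```bash
python3 -m jog '[{"slide":[0,-0.003,0],"angular":[0,0,0],"gripper":-0.2},{"slide":[0,-0.006,0],"angular":[0,0,0],"gripper":-0.2},{"slide":[0,-0.01,0],"angular":[0,0,0],"gripper":-0.2},{"slide":[0,-0.012,0],"angular":[0,0,0],"gripper":-0.2},{"slide":[0,-0.015,0],"angular":[0,0,0],"gripper":-0.2},{"slide":[0,-0.015,0],"angular":[0,0,0],"gripper":-0.2},{"slide":[0,-0.015,-0.005],"angular":[0,0,0],"gripper":-0.2},{"slide":[0,-0.015,-0.015],"angular":[0,0,0],"gripper":-0.2},{"slide":[0,-0.01,-0.03],"angular":[0,0,0],"gripper":-0.2},{"slide":[0,0,-0.03],"angular":[0,0,0],"gripper":-0.2}]'
python3 -m jog '[{"slide":[0,-0.01,-0.03],"angular":[0,0,0],"gripper":-0.2},{"slide":[0,-0.02,-0.03],"angular":[0,0,0],"gripper":-0.2},{"slide":[0,-0.02,-0.02],"angular":[0,0,0],"gripper":-0.2},{"slide":[0,-0.01,0],"angular":[0,0,0],"gripper":-0.2},{"slide":[0,0,0],"angular":[0,0,0],"gripper":-0.2},{"slide":[0,0,0],"angular":[0,0,0],"gripper":-0.2},{"slide":[0,0,0],"angular":[0,0,0],"gripper":-0.2},{"slide":[0,0,0],"angular":[0,0,0],"gripper":-0.2},{"slide":[0,0,0],"angular":[0,0,0],"gripper":-0.2},{"slide":[0,0,0],"angular":[0,0,0],"gripper":-0.2}]'
python3 m.py 21;python3 - <<'E'
from h import *
cv2.imwrite('pics/c21.png',cv2.resize(cv2.imread('pics/side21.png')[145:245,215:325],(660,600),interpolation=cv2.INTER_CUBIC))
snap('top','top21.png')
E
```

```text
clock: 28.13
ee_pos: [0.4225, -0.0351, 0.1228]
ee_rot: [0.673, 0.74, -0.001, -0.002]
force: [1.1, 0.0, -0.3]
gripper_width: 0.0512
clock: 28.97
ee_pos: [0.3674, -0.0407, 0.2021]
ee_rot: [0.673, 0.74, -0.0, -0.001]
force: [-0.3, 0.1, 0.3]
gripper_width: 0.051
[-0.31  0.09  0.3 ] [ 0.3674 -0.0407  0.2021] [-0.008 -0.045  0.007]
bail top +y 2 [ -1.8  17.6 118.6] 121.0
bail top -y 5 [  0.2 -18.6 118.7] 121.0
legs- 7 [ -0.3 -33.   95.9] 104.0
tip 7 [-13.8   0.8 124.4] 129.0
rwire 9 [ 18.5   0.5 130.8] 139.0
upwire 10 [-22.9  -1.1 187.2] 196.0
```

View pics/c21.png

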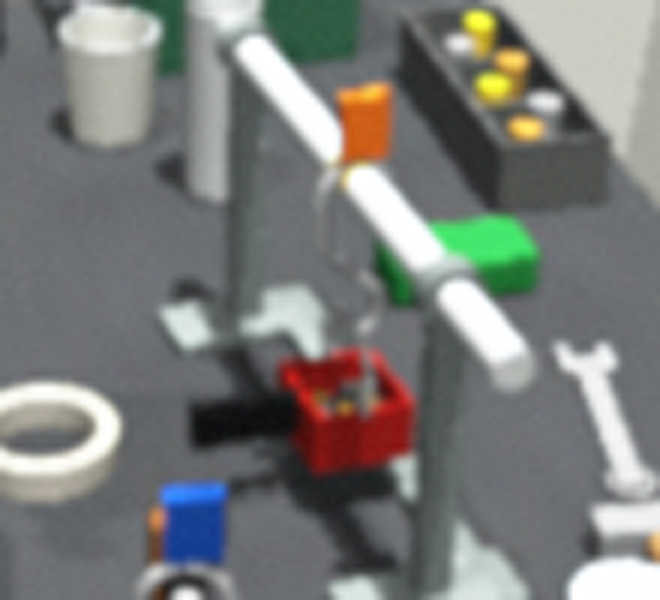

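View pics/top21.png

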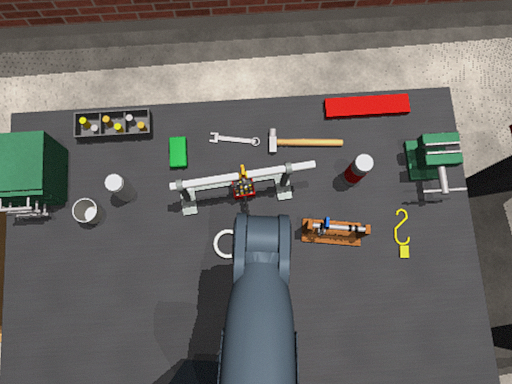

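The side picture crop shows the bin hanging level at about (273,213) with its bail in the lower curl and the hook still between the yellow groove edges. The top picture shows the bystanders where they were. I wait for any swing to die out, then check again.

```bash
for i in 1 2 3; do python3 -m jog '[{"slide":[0,0,0],"angular":[0,0,0],"gripper":-0.2},{"slide":[0,0,0],"angular":[0,0,0],"gripper":-0.2},{"slide":[0,0,0],"angular":[0,0,0],"gripper":-0.2},{"slide":[0,0,0],"angular":[0,0,0],"gripper":-0.2},{"slide":[0,0,0],"angular":[0,0,0],"gripper":-0.2},{"slide":[0,0,0],"angular":[0,0,0],"gripper":-0.2},{"slide":[0,0,0],"angular":[0,0,0],"gripper":-0.2},{"slide":[0,0,0],"angular":[0,0,0],"gripper":-0.2},{"slide":[0,0,0],"angular":[0,0,0],"gripper":-0.2},{"slide":[0,0,0],"angular":[0,0,0],"gripper":-0.2}]' | head -1; done
python3 - <<'E'
from h import *
def red():
    im,d=camera('side');h=cv2.cvtColor(im,cv2.COLOR_RGB2HSV);m=cv2.inRange(h,np.array([0,150,60]),np.array([6,255,255]));mm=np.zeros_like(m);mm[195:235,255:290]=m[195:235,255:290]
    v,u=np.nonzero(mm);return u.mean().round(2),v.mean().round(2),len(u),im
for i in range(12): print(red()[:3])
E
python3 m.py 22
```

```text
clock: 29.9
clock: 30.73
clock: 31.57
(np.float64(272.41), np.float64(214.15), 263)
(np.float64(272.54), np.float64(214.09), 257)
(np.float64(272.38), np.float64(214.12), 260)
(np.float64(272.47), np.float64(214.09), 260)
(np.float64(272.51), np.float64(214.23), 255)
(np.float64(272.45), np.float64(214.13), 261)
(np.float64(272.58), np.float64(214.08), 258)
(np.float64(272.52), np.float64(214.07), 261)
(np.float64(272.42), np.float64(214.19), 263)
(np.float64(272.5), np.float64(214.19), 260)
(np.float64(272.44), np.float64(214.11), 262)
(np.float64(272.4), np.float64(214.1), 258)
[ 0.3   0.23 -0.31] [ 0.3673 -0.0408  0.2028] [ 0.007 -0.031 -0.024]
bail top +y 3 [1.000e-01 1.410e+01 1.202e+02] 122.0
bail top -y 3 [  1.1 -13.8 117.6] 119.0
legs- 8 [ -0.9 -32.7  94.3] 106.0
tip 7 [-14.1   0.  124.9] 130.0
rwire 10 [ 18.3   0.5 131.5] 140.0
upwire 9 [-23.3  -1.9 186.8] 196.0
```

At rest.

```bash
python3 -c "
from cell import *
print(job_done())"
```

```text
the job is handed in; nothing more can be done
None
```

The orange-tabbed hook is hanging in the bar's groove with the red bin hung by its bail in the lower curl. Both are let go, and I handed the job in at about 32 s. No verdict was reported.

**How the hook went in:** I had seen the groove's yellow edges in both cameras, so I lowered the hook straight onto it rather than sliding along the bar. It made contact at 0.2345 m TCP height, against 0.234 expected in the groove and 0.240 on the plain bar. The force change on contact was about 4 N.

**Last checks:**
- **Hook:** its wire shows between the yellow edges, with the tab about 35 mm above the bar axis, as it should be in the groove. It looks upright; the wire positions suggest a tilt of about 0.02 rad at most.
- **Bin:** it touched down at the expected height with about 5 N of force change. It hangs level, the bail is within about 2 mm of the curl's middle, and it did not move over 12 pictures (about 0.6 s).
- **Robot and bench:** the wrist force reads near zero and the gripper is well clear. The top picture shows nothing else disturbed, but I judged that by eye.

**One disagreement:** the side camera reads about 3 mm too high at the rail, so its raw tab height (0.253 m) fell midway between "in the groove" and "on the plain bar". I corrected for this by measuring against the bar in the same picture, which agreed with the contact height.

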